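# Deburr the sleeves and pack the tray

## Task

Pull the lamp's knob up to switch it on and let it spring back; then take the deburring tool and, on the short sleeve first and then the tall one (there may be only one), lay its blade lightly on the top inner edge of the bore at the side nearest the robot and run it slowly all the way round counterclockwise as seen from above, keeping the tool upright and the blade on the edge, until it is back where it began. Stand the tool back in its stand, blade down, and pack the tray: every sleeve upright in the small compartment, every black roll upright in the large one, leaving the tape, the cup and the carton alone.

Things in the scene. Friction and masses are not known exactly. Their poses are not given: they have to be found in the camera images.
- lamp_knob (a joint): pull knob of the work lamp: black cylinder 32 mm across, 22 mm tall, on a 12 mm stem on top of a grey switch box 90 x 90 x 50 mm, fixed to the bench. Value: m pulled up, 0 at rest, stop at 0.014, lamp on from 0.009; the spring pulls back with 1 N at rest to 4.5 N at the stop and returns it when let go
- knob_grip (a point): centre of the black knob (11 mm below its top, 81 mm over the bench at rest; the knob's underside is 20 mm above the switch box)
- stand: tool stand, fixed to the bench: upright aluminium tube 45 mm across, bore 33 mm, rim 50 mm above the bench, on a 76 mm square dark base plate 6 mm thick. Origin on the bench under the tube's axis, z up
- tool: deburring tool 118 mm long, 0.18 kg, upright in the stand, blade down. From the tip up: conical blade 0-15 mm, thin neck, aluminium collar 41 mm across at 40-47 mm (rests on the stand's rim, tip 10 mm above the bench), black round handle 24 mm across at 47-118 mm. Origin: the point of the blade when not pushed in; z up along the handle
- blade: the tool's 90-degree conical blade, pointing down: 3 mm across at the tip, widening to 27 mm across 12 mm above the tip. Sprung along the tool's axis: gives up to 12 mm into the handle with 0.4 N at first and 2.8 N at the end; hold the tool upright, lower it off-centre in a bore and let the cone ride on the edge
- blade_tip (a point): the point of the blade (moves with the blade when it is pushed in)
- rack: holding rack, fixed to the bench: dark plate 85 x 200 x 4 mm with two square aluminium pockets side by side along its y axis (centres at y = -50 and +50 mm), outer 71 mm, inner 63 mm, pocket floor 8 mm and pocket wall tops 18 mm above the bench. Origin on the bench under its centre, x away from the robot, z up
- sleeve_short: short steel sleeve, loose, 0.42 kg, may be absent: square flange 60 x 60 x 6 mm at the bottom, round tube 46 mm across on it, through bore 34 mm across, 44 mm tall overall. Stands upright in one of the rack's pockets (the flange keeps it from turning). Origin: centre of its underside; z up, x as the rack's x (away from the robot) at the start
- sleeve_tall: tall steel sleeve: the same but 58 mm tall overall; may be absent
- sleeve_short_rim (a point): centre of the short sleeve's top edge (mouth of the bore), 44 mm above its origin
- sleeve_tall_rim (a point): centre of the tall sleeve's top edge, 58 mm above its origin
- tray: open grey plastic packing tray, fixed to the bench: 160 x 390 mm outside, walls 4 mm thick and 24 mm high, floor 4 mm thick, long side along its y axis. A wall across it at y = +30 mm parts a small compartment (+y side, 152 x 159 mm inside) from a large one (-y side, 152 x 219 mm inside). Origin on the bench under its centre
- tray_sleeves (a point): centre of the small compartment's floor; axes as the tray's
- tray_rolls (a point): centre of the large compartment's floor; axes as the tray's
- roll1: black roll, loose, 0.07 kg: upright cylinder 42 mm across, 42 mm tall, with a small cardboard-brown core spot on top; standing on the bench; may be absent. Origin: centre of its underside, z up
- roll2: black roll, loose, 0.07 kg: upright cylinder 42 mm across, 42 mm tall, with a small cardboard-brown core spot on top; standing on the bench; may be absent. Origin: centre of its underside, z up
- roll3: black roll, loose, 0.07 kg: upright cylinder 42 mm across, 42 mm tall, with a small cardboard-brown core spot on top; standing on the bench; may be absent. Origin: centre of its underside, z up
- tape: bystander: yellow tape roll 90 mm across and 30 mm high, lying on the bench
- pen_cup: bystander: brown cup 80 mm across and 90 mm tall
- carton: bystander: closed brown carton 80 x 140 x 50 mm
Mind the look-alikes: they are no part of the job. What is shaped like the tool but pink or white is not meant.

How it is judged (in metres and radians):
On the way, in this order (a step that is already met when the one before it is completed fails the run):
1. the lamp knob is pulled up at least 9 mm (value of joint lamp_knob above 0.009 m), for 0.2 s.
2. short sleeve: blade touching the bore's top edge at the side nearest the robot (tip inside the bore) (contact force between blade and sleeve_short above 0.2 N and z of blade_tip in the frame of sleeve_short_rim between -0.014 and 0 m and angle between the z axis of tool and the z axis of sleeve_short, either way round below 0.3 rad and x of blade_tip in the frame of sleeve_short between -0.017 and -0.004 m and y of blade_tip in the frame of sleeve_short between -0.008 and 0.008 m), for 0.4 s.
3. short sleeve: blade touching the bore's top edge 120 degrees on counterclockwise, far right (contact force between blade and sleeve_short above 0.2 N and z of blade_tip in the frame of sleeve_short_rim between -0.014 and 0 m and angle between the z axis of tool and the z axis of sleeve_short, either way round below 0.3 rad and x of blade_tip in the frame of sleeve_short between -0.002 and 0.017 m and y of blade_tip in the frame of sleeve_short between -0.017 and -0.004 m), for 0.4 s.
4. short sleeve: blade touching the bore's top edge 240 degrees on, far left (contact force between blade and sleeve_short above 0.2 N and z of blade_tip in the frame of sleeve_short_rim between -0.014 and 0 m and angle between the z axis of tool and the z axis of sleeve_short, either way round below 0.3 rad and x of blade_tip in the frame of sleeve_short between -0.002 and 0.017 m and y of blade_tip in the frame of sleeve_short between 0.004 and 0.017 m), for 0.4 s.
5. short sleeve: blade touching the bore's top edge back at the side nearest the robot, circle closed (all of step 2), for 0.4 s.
6. tall sleeve: blade touching the bore's top edge at the side nearest the robot (tip inside the bore) (contact force between blade and sleeve_tall above 0.2 N and z of blade_tip in the frame of sleeve_tall_rim between -0.014 and 0 m and angle between the z axis of tool and the z axis of sleeve_tall, either way round below 0.3 rad and x of blade_tip in the frame of sleeve_tall between -0.017 and -0.004 m and y of blade_tip in the frame of sleeve_tall between -0.008 and 0.008 m), for 0.4 s.
7. tall sleeve: blade touching the bore's top edge 120 degrees on counterclockwise, far right (contact force between blade and sleeve_tall above 0.2 N and z of blade_tip in the frame of sleeve_tall_rim between -0.014 and 0 m and angle between the z axis of tool and the z axis of sleeve_tall, either way round below 0.3 rad and x of blade_tip in the frame of sleeve_tall between -0.002 and 0.017 m and y of blade_tip in the frame of sleeve_tall between -0.017 and -0.004 m), for 0.4 s.
8. tall sleeve: blade touching the bore's top edge 240 degrees on, far left (contact force between blade and sleeve_tall above 0.2 N and z of blade_tip in the frame of sleeve_tall_rim between -0.014 and 0 m and angle between the z axis of tool and the z axis of sleeve_tall, either way round below 0.3 rad and x of blade_tip in the frame of sleeve_tall between -0.002 and 0.017 m and y of blade_tip in the frame of sleeve_tall between 0.004 and 0.017 m), for 0.4 s.
9. tall sleeve: blade touching the bore's top edge back at the side nearest the robot, circle closed (all of step 6), for 0.4 s.
At the end, for the whole second after the job is handed in: the lamp knob is back at rest (within 2 mm), the tool stands upright in its stand (axis within 8 mm, collar on the rim), every present sleeve stands upright (within 0.08 rad) on the floor of the tray's small compartment and every present roll upright on the floor of the large one, all at rest (value of joint lamp_knob below 0.002 m and horizontal distance between tool and stand below 0.008 m and z of tool in the frame of stand below 0.014 m and angle between tool's own z axis and vertical below 0.12 rad and x of sleeve_short in the frame of tray_sleeves between -0.075 and 0.075 m and y of sleeve_short in the frame of tray_sleeves between -0.08 and 0.08 m and z of each of sleeve_short, sleeve_tall in the frame of tray_sleeves below 0.004 m and angle between each of sleeve_short, sleeve_tall, roll1, roll2, roll3's own z axis and vertical below 0.08 rad and linear speed of each of sleeve_short, sleeve_tall, roll1, roll2, roll3 below 0.02 m/s and x of sleeve_tall in the frame of tray_sleeves between -0.075 and 0.075 m and y of sleeve_tall in the frame of tray_sleeves between -0.08 and 0.08 m and x of roll1 in the frame of tray_rolls between -0.075 and 0.075 m and y of roll1 in the frame of tray_rolls between -0.11 and 0.11 m and z of each of roll1, roll2, roll3 in the frame of tray_rolls below 0.004 m and x of roll2 in the frame of tray_rolls between -0.075 and 0.075 m and y of roll2 in the frame of tray_rolls between -0.11 and 0.11 m and x of roll3 in the frame of tray_rolls between -0.075 and 0.075 m and y of roll3 in the frame of tray_rolls between -0.11 and 0.11 m); the robot touches nothing.
It fails at once if the tape is moved more than 20 mm (distance of tape from where it was at the start of the episode above 0.02 m).
It fails at once if the pen cup is moved more than 20 mm (distance of pen_cup from where it was at the start of the episode above 0.02 m).
It fails at once if the carton is moved more than 20 mm (distance of carton from where it was at the start of the episode above 0.02 m).
It fails at once if the blade is forced against a sleeve with more than 15 N (short one) (contact force between blade and sleeve_short above 15 N).
It fails at once if the blade is forced against a sleeve with more than 15 N (tall one) (contact force between blade and sleeve_tall above 15 N).
Of sleeve_short, sleeve_tall only 1 to 2 are there at a start; the rules pass over those that are not, and their reading is None.
Of roll1, roll2, roll3 only 2 to 3 are there at a start; the rules pass over those that are not, and their reading is None.
At some moment in a run one of roll1, roll2, roll3 may be knocked a few centimetres aside while the robot is not near it.
It also fails if it takes over 210 s, if anything falls off the work surface, if the arm or the gripper's body presses on something with over 40 N, if the wrist force passes 120 N, or if a joint passes its speed limit or range.

## Robot

A 7-joint arm with a two-finger parallel gripper is mounted at the origin on the work surface. World frame = base frame: x ahead of the robot, y to its left, z up, the work surface at z = 0. Lengths are in mm, angles in rad, forces in N, time in s.
With the tool pointing down it reaches from about 400 to 875 mm from the base axis. Payload 4.4 kg.
Tool frame: the origin (TCP) lies at the very end of the fingers, on their centre line; the grasp point (between the pads) lies 19 mm behind it (ctrl.grip_depth is the distance from the TCP to the grasp point, in mm); z points along the fingers, x is the direction in which the jaws open and shut, and the axes are right-handed (so a half turn about z gives the same grasp; the last joint's range is limited). The gripper opens to 85 mm and grips with 20 to 120 N. Pads are 22 mm wide; open, the fingers measure 114 mm over their backs; the gripper's body (76 mm by 85 mm) begins 54 mm behind the grasp point. The pads swing forward as they close: fully open they stand 13 mm farther back than shut.
Start: joints at [1.101, 0.628, 0.038, 1.517, -0.027, 0.996, -0.02], TCP at [255.423, -597.726, 231.313] pointing down, gripper open.
Joint ranges: [-3.06, 3.06], [-0.37, 2.12], [-1.25, 1.32], [0.18, 2.47], [-1.1, 4.24], [0.23, 1.98], [-2.94, 2.94]. Speed limits (rad/s): [2.57, 2.57, 3.14, 3.14, 3.14, 3.14, 3.14].

## Interface

Orientations are given as [roll, pitch, yaw] about the fixed x, y, z axes, in that order (R = Rz(yaw) Ry(pitch) Rx(roll)).
In Python, from cell import ctrl gives the robot as it stands.
- The arm moves only by the shell command python3 -m creep 'ROWS'. ROWS is JSON, a list of rows, each an object with "hand": the opening, from 0 (shut) to 1 (fully open); "travel": the shift along the tool's x, y, z in cm, a list of three; "angular": the turn, a rotation vector about the tool's x, y, z in degrees, a list of three. In form: [{"hand": hand, "travel": [tx, ty, tz], "angular": [rx, ry, rz]}, ...]. A call has 1 to 20 rows; each row is the pose to reach, as a shift and turn from the pose measured when the call began, along the tool's axes at that moment; what a row does not reach only later rows make up. A row lasts 1/10 s, in which the tool goes at most 50 mm and 8.59 degrees, less where a joint would pass 70% of its speed; a pose out of reach is approached as far as the arm can. A call with a gripper value outside its range is refused whole. The fingers move at their own pace and stop on an object; the grip force is fixed at half the most. Time passes only in rows, so rows that repeat a pose let the fingers close. It gives the time, the measured TCP pose, the force and the opening at its end, in the units of the state.
- ctrl.read_state(): the state, without advancing time (a new reading comes with each control period).
- ctrl.get_image(name): name is "scene" or "side" or "wrist"; returns a dict with "frame" (400x640x3 uint8, red, green, blue), "fx", "fy", "cx", "cy" (pixels), "origin" and "orientation" of the camera in the world. Camera axes: x right, y down, z forward; pixel columns grow to the right and rows downward; lengths in mm; the calibration is good to about 2 mm. A picture is of the moment at which its call begins. There is no depth.
- ctrl.finish_job(): hands the job in, once; it reports no verdict.
Trained networks look in the newest picture that a camera, given by its name, has taken for a name from the list of things; names that differ only in an ending like _2 or _b are one class to them, and where a whole thing is asked for, a point or a joint stands for the part that bears it (a point fixed in the world has none). Each returns a list of dicts, best first, with "confidence" (0 to 1); they miss things now and then, are a little off and sometimes report something else, mostly with a low value. They report only what shows in the picture. A call takes as long as a camera call. They do not tell look-alikes from the thing itself.
- ctrl.regions_of(camera, thing): "region" (400x640 bool, what is visible of it).
- ctrl.spot_point(camera, thing): "at" ([x, y, z] in mm, in world coordinates, good to about 4 mm: a listed point, or the origin of a listed thing).
The state is a dict: "clock": time; "qpos": joint angles; "qd": joint speeds; "tau": joint torques, N m; "eef_pos": TCP position; "tool_rot": TCP orientation; "force": force on the tool from outside, world axes, zero at the start; "torque": the same for the moment, N m; "width": finger opening in mm.
Only numpy, scipy, OpenCV 4.12 (cv2) and the standard library are available. Lean on these libraries where they do the work, as an engineer would, in place of code of your own. Each camera call takes 0.05 s, during which the arm holds its last target. There are 200 camera calls.

## Working session

There is one attempt and no reset: what is moved stays moved. The work goes in short steps, Python scripts to look and compute and a shell command to move; the robot and the scene stay as the last step left them, time stands still between calls to the robot, and variables do not carry over. Pictures are saved under pics/ and viewed, about 12 in all and at most 16, crops included, and the job is handed in when it is done.

```bash
ls; mkdir -p pics
python3 - <<'E'
from cell import ctrl
import cv2,numpy as np
s=ctrl.read_state();print({k:np.round(v,3).tolist() for k,v in s.items()})
ims=[]
for c in ["scene","side"]:
    im=ctrl.get_image(c);print(c,im["fx"],im["cx"],np.round(im["origin"],1),np.round(im["orientation"],3))
    cv2.imwrite(f"pics/{c}0.png",im["frame"][:,:,::-1])
    for t in ["lamp_knob","knob_grip","stand","tool","blade_tip","rack","sleeve_short","sleeve_tall","sleeve_short_rim","sleeve_tall_rim","tray","tray_sleeves","tray_rolls","roll1","tape","pen_cup","carton"]:
        print(c,t,[(np.round(d["at"]).tolist(),round(d["confidence"],2)) for d in ctrl.spot_point(c,t)])
E
```

```text
pics
{'clock': 0.0, 'qpos': [1.101, 0.629, 0.038, 1.518, -0.027, 0.996, -0.02], 'qd': [-0.0, 0.0, -0.001, 0.001, -0.0, -0.0, 0.0], 'tau': [-0.001, -56.34, 1.227, -19.346, 0.011, 0.011, 0.0], 'eef_pos': [255.168, -597.159, 230.386], 'tool_rot': [3.142, 0.002, -1.167], 'force': [0.531, -0.05, -0.641], 'torque': [-0.012, 0.01, 0.045], 'width': 84.965}
scene 490.77078523076005 318.67033465386 [1317.7  586.6 1141.5] [-2.435 -0.004  2.256]Traceback (most recent call last):
  File "<stdin>", line 9, in <module>
ValueError: it knows: blade, blade_tip, carton, knob_grip, pen_cup, rack, roll, sleeve_short, sleeve_short_rim, sleeve_tall, sleeve_tall_rim, stand, tape, tool, tray, tray_rolls, tray_sleeves
```

```bash
cat > h.py <<'E'
from cell import ctrl
import cv2,numpy as np
from scipy.spatial.transform import Rotation as R
def st():
    s=ctrl.read_state();return np.array(s["eef_pos"]),R.from_euler("xyz",s["tool_rot"]),s
def proj(im,p):
    c=R.from_euler("xyz",im["orientation"]).inv().apply(np.array(p)-im["origin"])
    return np.stack([im["fx"]*c[...,0]/c[...,2]+im["cx"],im["fy"]*c[...,1]/c[...,2]+im["cy"]],-1)
def ray(im,uv,z):
    d=R.from_euler("xyz",im["orientation"]).apply([(uv[0]-im["cx"])/im["fx"],(uv[1]-im["cy"])/im["fy"],1])
    o=np.array(im["origin"]);return o+d*(z-o[2])/d[2]
def go(p,yaw=None):
    """shift(cm)/turn(deg) in tool axes to pose p(mm, TCP), tool down with yaw"""
    e,r,s=st()
    t=r.inv().apply(np.array(p)-e)/10
    out=f"travel {np.round(t,2).tolist()}"
    if yaw is not None: out+=f" angular {np.round((r.inv()*R.from_euler('xyz',[np.pi,0,yaw])).as_rotvec(degrees=True),2).tolist()}"
    return out
def rd():
    e,r,s=st();print(s["clock"],np.round(e,1),np.round(s["tool_rot"],3),"F",np.round(s["force"],1),"w",round(s["width"],1))
def spots(c,ts):
    for t in ts: print(c,t,[(np.round(d["at"]).tolist(),round(d["confidence"],2)) for d in ctrl.spot_point(c,t)])
E
python3 - <<'E'
from h import *
for c in ["scene","side"]:
    im=ctrl.get_image(c);print(c,im["fx"],im["cx"],np.round(im["origin"],1),np.round(im["orientation"],3))
    cv2.imwrite(f"pics/{c}0.png",im["frame"][:,:,::-1])
    spots(c,["knob_grip","stand","tool","blade_tip","rack","sleeve_short","sleeve_tall","sleeve_short_rim","sleeve_tall_rim","tray","tray_sleeves","tray_rolls","roll","tape","pen_cup","carton"])
E
```

```text
scene 490.77078523076005 318.67033465386 [1317.7  586.6 1141.5] [-2.435 -0.004  2.256]
scene knob_grip [([462.0, 357.0, 83.0], 0.67)]
scene stand [([624.0, 278.0, 2.0], 0.89)]
scene tool [([717.0, 328.0, 24.0], 0.68), ([805.0, 260.0, 26.0], 0.67), ([739.0, 387.0, 26.0], 0.66), ([734.0, 253.0, 25.0], 0.63), ([623.0, 278.0, 13.0], 0.52)]
scene blade_tip [([803.0, 261.0, 30.0], 0.63), ([741.0, 384.0, 24.0], 0.43), ([720.0, 324.0, 21.0], 0.38)]
scene rack [([630.0, 22.0, 2.0], 0.88), ([621.0, 73.0, 53.0], 0.58)]
scene sleeve_short [([623.0, 74.0, 10.0], 0.59)]
scene sleeve_tall [([623.0, 74.0, 54.0], 0.49)]
scene sleeve_short_rim [([623.0, 75.0, 52.0], 0.96)]
scene sleeve_tall_rim []
scene tray [([548.0, -279.0, 3.0], 0.61)]
scene tray_sleeves [([539.0, -166.0, 4.0], 0.69)]
scene tray_rolls [([777.0, 106.0, -1.0], 0.7), ([554.0, -358.0, 3.0], 0.6)]
scene roll [([438.0, 103.0, -2.0], 0.76), ([464.0, 200.0, -4.0], 0.58), ([547.0, -281.0, 2.0], 0.56), ([440.0, 26.0, 2.0], 0.47), ([462.0, 356.0, 87.0], 0.16)]
scene tape [([723.0, -96.0, 2.0], 0.61)]
scene pen_cup [([608.0, 413.0, -2.0], 0.91
[... 501 characters left out ...]
10.0], 0.65)]
side sleeve_tall [([622.0, 77.0, 51.0], 0.18)]
side sleeve_short_rim [([622.0, 79.0, 54.0], 0.93)]
side sleeve_tall_rim [([458.0, 203.0, -0.0], 0.27)]
side tray [([551.0, -280.0, 2.0], 0.62), ([625.0, 74.0, 9.0], 0.55), ([608.0, 413.0, 0.0], 0.33)]
side tray_sleeves [([540.0, -168.0, 7.0], 0.82)]
side tray_rolls [([557.0, -355.0, 4.0], 0.6)]
side roll [([446.0, 101.0, 2.0], 0.88), ([461.0, 202.0, -1.0], 0.7), ([439.0, 27.0, 3.0], 0.61), ([559.0, -358.0, 6.0], 0.5)]
side tape [([723.0, -104.0, 0.0], 0.61), ([623.0, 81.0, 52.0], 0.24)]
side pen_cup [([719.0, -102.0, -1.0], 0.7), ([608.0, 412.0, -1.0], 0.61), ([467.0, 358.0, 82.0], 0.47)]
side carton [([776.0, 109.0, -1.0], 0.75)]
```

View pics/scene0.png

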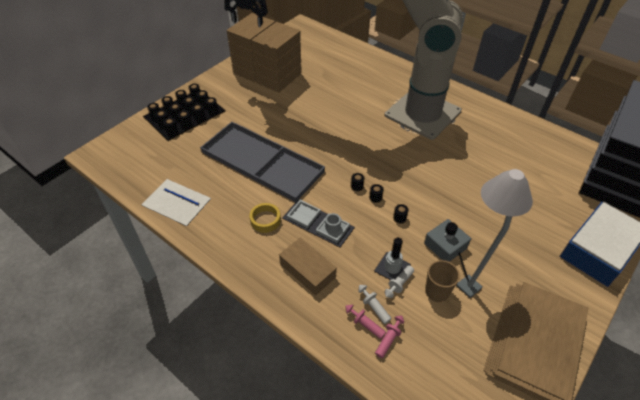

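View pics/side0.png

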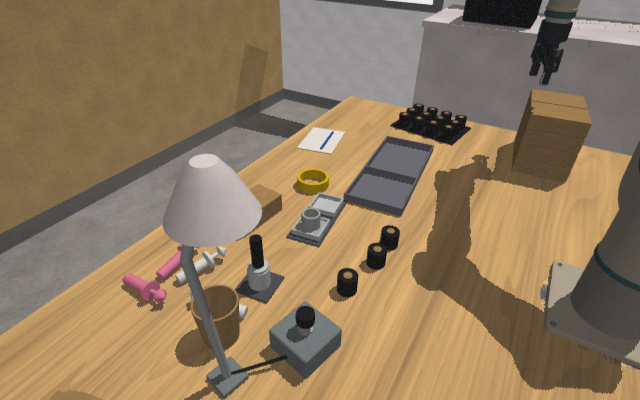

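One sleeve in the +y pocket: rim height ~52 → short. Three loose rolls sit at about (440,26), (440,102) and (462,200). The black-handled tool is upright in its stand at scene (397,250); the pink and white look-alikes lie at scene (375,330), (400,280) and (373,303). I'll locate the lamp head so the arm clears it, then start moving.

Run:
```python
from h import *
a=ctrl.get_image("scene");b=ctrl.get_image("side")
def P(im):
    r=R.from_euler("xyz",im["orientation"]).as_matrix().T
    return np.array([[im["fx"],0,im["cx"]],[0,im["fy"],im["cy"]],[0,0,1]])@np.c_[r,-r@im["origin"]]
for n,u,v in [("shade top",(516,172),(204,158)),("rim left/right mid",(510,200),(212,225)),("base",(469,286),(228,376))]:
    X=cv2.triangulatePoints(P(a),P(b),np.array(u,float),np.array(v,float));print(n,(X[:3]/X[3]).ravel().round())
print(go([560,-200,330],-0.5),go([560,-200,330]))
```

```text
shade top [518. 461. 414.]
rim left/right mid [514. 471. 332.]
base [541. 472.   6.]
travel [-24.61, -43.64, -9.87] angular [-0.0, -0.0, -38.22] travel [-24.61, -43.64, -9.87]
```

```bash
A='{"hand":1,"travel":[-24.6,-43.6,-9.9],"angular":[0,0,-38]}'; python3 -m creep '[{"hand":1,"travel":[-24.6,-43.6,-9.9],"angular":[0,0,-38]},{"hand":1,"travel":[-24.6,-43.6,-9.9],"angular":[0,0,-38]},{"hand":1,"travel":[-24.6,-43.6,-9.9],"angular":[0,0,-38]},{"hand":1,"travel":[-24.6,-43.6,-9.9],"angular":[0,0,-38]},{"hand":1,"travel":[-24.6,-43.6,-9.9],"angular":[0,0,-38]},{"hand":1,"travel":[-24.6,-43.6,-9.9],"angular":[0,0,-38]},{"hand":1,"travel":[-24.6,-43.6,-9.9],"angular":[0,0,-38]},{"hand":1,"travel":[-24.6,-43.6,-9.9],"angular":[0,0,-38]},{"hand":1,"travel":[-24.6,-43.6,-9.9],"angular":[0,0,-38]},{"hand":1,"travel":[-24.6,-43.6,-9.9],"angular":[0,0,-38]},{"hand":1,"travel":[-24.6,-43.6,-9.9],"angular":[0,0,-38]},{"hand":1,"travel":[-24.6,-43.6,-9.9],"angular":[0,0,-38]}]'
python3 - <<'E'
from h import *
rd()
im=ctrl.get_image("wrist");e,r,s=st()
cv2.imwrite("pics/w1.png",im["frame"][:,:,::-1])
print("cam in tool",r.inv().apply(im["origin"]-e).round(1),im["fx"], (r.inv()*R.from_euler("xyz",im["orientation"])).as_rotvec(degrees=True).round(1))
spots("wrist",["tray","tray_sleeves","tray_rolls","rack","tape"])
print("over rack",go([600,60,300],0.1))
E
```

```text
clock: 3.05
eef_pos: [561.2, -197.5, 330.6]
tool_rot: [-3.14, -0.001, -0.499]
force: [-0.9, -0.5, -0.3]
width: 85.5
3.05 [ 561.2 -197.5  330.6] [-3.14e+00 -1.00e-03 -4.99e-01] F [-0.9 -0.5 -0.3] w 85.5
cam in tool [  -0.2  -67.5 -142.6] 281.3881242585039 [-14.9   0.1  -0.2]
wrist tray [([441.0, 103.0, 1.0], 0.74), ([439.0, 28.0, -1.0], 0.7), ([543.0, -276.0, 2.0], 0.67)]
wrist tray_sleeves [([533.0, -166.0, 1.0], 0.62)]
wrist tray_rolls [([558.0, -356.0, 2.0], 0.76)]
wrist rack [([628.0, 24.0, 0.0], 0.97), ([438.0, 25.0, -0.0], 0.72)]
wrist tape []
over rack travel [-9.11, -24.93, 2.99] angular [0.05, 0.05, -34.78]
```

View pics/w1.png

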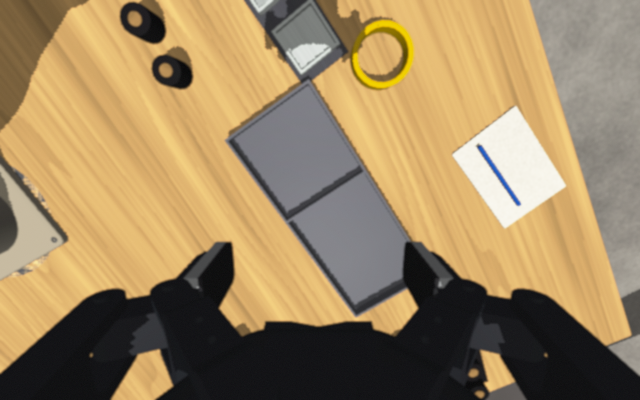

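The tray is empty and clear: divider at about (325,193) px, compartment centres ≈(537,−167) and (557,−356). Next, the rack from near.

```bash
python3 -m creep '[{"hand":1,"travel":[-9.1,-24.9,3],"angular":[0,0,-34.8]},{"hand":1,"travel":[-9.1,-24.9,3],"angular":[0,0,-34.8]},{"hand":1,"travel":[-9.1,-24.9,3],"angular":[0,0,-34.8]},{"hand":1,"travel":[-9.1,-24.9,3],"angular":[0,0,-34.8]},{"hand":1,"travel":[-9.1,-24.9,3],"angular":[0,0,-34.8]},{"hand":1,"travel":[-9.1,-24.9,3],"angular":[0,0,-34.8]},{"hand":1,"travel":[-9.1,-24.9,3],"angular":[0,0,-34.8]}]'
cat >> h.py <<'E'
def goR(p,rot):
    e,r,s=st();t=r.inv().apply(np.array(p)-e)/10
    return f"travel {np.round(t,2).tolist()} angular {np.round((r.inv()*rot).as_rotvec(degrees=True),2).tolist()}"
def tilt(yaw,ax_deg):
    return R.from_euler('xyz',[np.pi,0,yaw])*R.from_rotvec([np.radians(ax_deg),0,0])
E
python3 - <<'E'
from h import *
rd()
im=ctrl.get_image("wrist")
cv2.imwrite("pics/w2.png",im["frame"][:,:,::-1])
spots("wrist",["sleeve_short_rim","sleeve_tall_rim","sleeve_short","rack","stand","tool","roll"])
# knob approach: outward azimuth 0.8, jaw axis perpendicular; choose sign
for yaw in (0.8+np.pi/2,0.8-np.pi/2):
  for a in (20,-20):
    r=tilt(yaw,a);z=r.apply([0,0,1]); 
    if z[0]>0: print(yaw,a,z.round(2)); print(goR(np.array([463,359,81])+z*(19-110),r)); print(goR(np.array([463,300,200]),r))
E
```

```text
clock: 4.05
eef_pos: [599.6, 62.2, 299.4]
tool_rot: [-3.141, 0.002, 0.104]
force: [-0.6, -0.6, 0.8]
width: 85.6
4.05 [599.6  62.2 299.4] [-3.141e+00  2.000e-03  1.040e-01] F [-0.6 -0.6  0.8] w 85.6
wrist sleeve_short_rim [([624.0, 74.0, 58.0], 0.68)]
wrist sleeve_tall_rim []
wrist sleeve_short [([621.0, 281.0, 9.0], 0.68)]
wrist rack [([628.0, 21.0, -0.0], 0.84)]
wrist stand [([618.0, 279.0, -2.0], 0.66)]
wrist tool [([732.0, 254.0, 29.0], 0.92), ([802.0, 260.0, 24.0], 0.83), ([621.0, 282.0, 9.0], 0.61)]
wrist roll [([439.0, 29.0, -4.0], 0.84), ([460.0, 201.0, 3.0], 0.71), ([440.0, 102.0, 1.0], 0.67)]
2.3707963267948964 -20 [ 0.24  0.25 -0.94]
travel [-13.06, -29.29, 13.33] angular [-10.54, 22.77, -128.61]
travel [-11.26, -25.42, 9.99] angular [-10.54, 22.77, -128.61]
-0.7707963267948965 20 [ 0.24  0.25 -0.94]
travel [-13.06, -29.29, 13.33] angular [18.8, 8.7, 49.26]
travel [-11.26, -25.42, 9.99] angular [18.8, 8.7, 49.26]
```

View pics/w2.png

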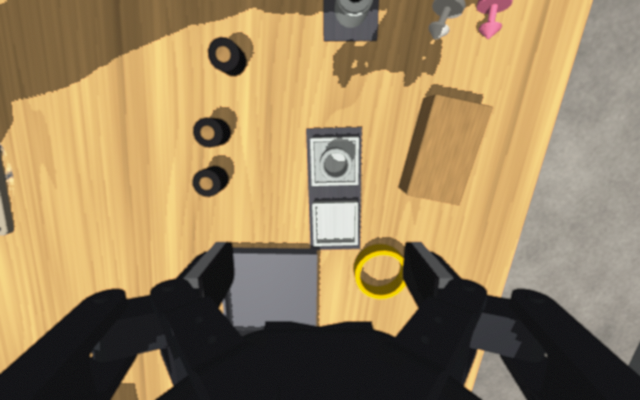

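```bash
python3 -m creep '[{"hand":1,"travel":[-13.1,-29.3,11.3],"angular":[18.8,8.7,49.3]},{"hand":1,"travel":[-13.1,-29.3,11.3],"angular":[18.8,8.7,49.3]},{"hand":1,"travel":[-13.1,-29.3,11.3],"angular":[18.8,8.7,49.3]},{"hand":1,"travel":[-13.1,-29.3,11.3],"angular":[18.8,8.7,49.3]},{"hand":1,"travel":[-13.1,-29.3,11.3],"angular":[18.8,8.7,49.3]},{"hand":1,"travel":[-13.1,-29.3,11.3],"angular":[18.8,8.7,49.3]},{"hand":1,"travel":[-13.1,-29.3,11.3],"angular":[18.8,8.7,49.3]},{"hand":1,"travel":[-13.1,-29.3,11.3],"angular":[18.8,8.7,49.3]},{"hand":1,"travel":[-13.1,-29.3,11.3],"angular":[18.8,8.7,49.3]}]'
python3 - <<'E'
from h import *
rd()
im=ctrl.get_image("wrist")
sp=ctrl.get_image("side")["frame"]
cv2.imwrite("pics/w3.png",cv2.resize(np.hstack([im["frame"],sp]),(800,250))[:,:,::-1])
spots("wrist",["knob_grip"]);spots("side",["knob_grip"])
for d in ctrl.regions_of("wrist","knob_grip")[:2]:
    ys,xs=np.nonzero(d["region"]);print(d["confidence"],xs.min(),xs.max(),ys.min(),ys.max(),ray(im,(xs.mean(),ys.mean()),83).round(1))
e,r,s=st();print(goR(np.array([463,359,81])+r.apply([0,0,19]),r))
print(r.as_matrix().round(3))
E
```

```text
clock: 5.35
eef_pos: [439.6, 338.3, 186.8]
tool_rot: [-2.792, 0.0, -0.769]
force: [0.4, -0.4, -0.6]
width: 85.1
5.35 [439.6 338.3 186.8] [-2.792  0.    -0.769] F [ 0.4 -0.4 -0.6] w 85.1
wrist knob_grip [([462.0, 361.0, 83.0], 0.66)]
side knob_grip [([463.0, 362.0, 81.0], 0.63), ([538.0, -165.0, 8.0], 0.59)]
0.58 306 339 188 222 [462.9 356.4  83. ]
travel [-0.11, 0.68, 12.95] angular [0.0, 0.0, 0.0]
[[ 0.716 -0.656  0.239]
 [-0.699 -0.672  0.245]
 [ 0.    -0.342 -0.94 ]]
```

View pics/w3.png

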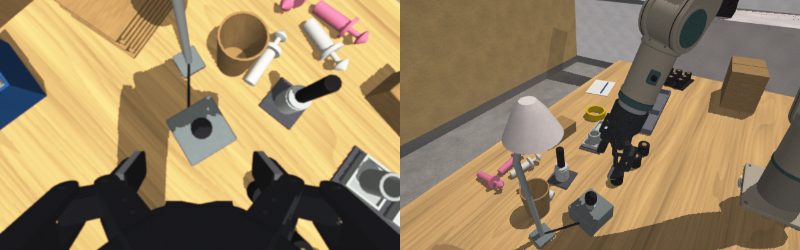

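```bash
python3 -m creep '[{"hand":1,"travel":[-0.1,0.7,4],"angular":[0,0,0]},{"hand":1,"travel":[-0.1,0.7,8],"angular":[0,0,0]},{"hand":1,"travel":[-0.1,0.7,11],"angular":[0,0,0]},{"hand":1,"travel":[-0.1,0.7,12.6],"angular":[0,0,0]},{"hand":1,"travel":[-0.1,0.7,12.6],"angular":[0,0,0]},{"hand":0.2,"travel":[-0.1,0.7,12.6],"angular":[0,0,0]},{"hand":0.2,"travel":[-0.1,0.7,12.6],"angular":[0,0,0]},{"hand":0.2,"travel":[-0.1,0.7,12.6],"angular":[0,0,0]},{"hand":0.2,"travel":[-0.1,0.7,12.6],"angular":[0,0,0]},{"hand":0.2,"travel":[-0.1,0.7,12.6],"angular":[0,0,0]},{"hand":0.2,"travel":[-0.1,0.7,12.6],"angular":[0,0,0]}]'
```

```text
clock: 6.7
eef_pos: [466.4, 360.9, 66.4]
tool_rot: [-2.795, -0.005, -0.773]
force: [-1.3, -4.4, -1.6]
width: 30.0
```

```bash
python3 -m creep '[{"hand":0.2,"travel":[0,-0.2,-0.56],"angular":[0,0,0]},{"hand":0.2,"travel":[0,-0.41,-1.13],"angular":[0,0,0]},{"hand":0.2,"travel":[0,-0.43,-1.18],"angular":[0,0,0]},{"hand":0.2,"travel":[0,-0.43,-1.18],"angular":[0,0,0]},{"hand":0.2,"travel":[0,-0.43,-1.18],"angular":[0,0,0]},{"hand":0.2,"travel":[0,-0.43,-1.18],"angular":[0,0,0]},{"hand":0.2,"travel":[0,-0.43,-1.18],"angular":[0,0,0]}]'
python3 - <<'E'
from h import *
im=ctrl.get_image("scene")["frame"];cv2.imwrite("pics/s4.png",np.hstack([cv2.resize(im[130:330,340:600],None,fx=1.5,fy=1.5),cv2.resize(ctrl.get_image("side")["frame"][230:390,200:400],None,fx=1.875,fy=1.875)])[:,:,::-1])
E
```

```text
clock: 7.4
eef_pos: [466.3, 360.8, 78.9]
tool_rot: [-2.795, -0.005, -0.773]
force: [0.4, -0.7, -4.0]
width: 30.1
```

View pics/s4.png

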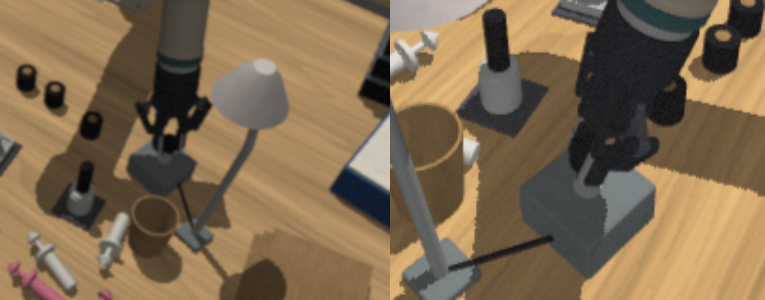

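```bash
python3 -m creep '[{"hand":0.2,"travel":[0,0.2,0.56],"angular":[0,0,0]},{"hand":0.2,"travel":[0,0.43,1.18],"angular":[0,0,0]},{"hand":0.2,"travel":[0,0.43,1.18],"angular":[0,0,0]},{"hand":1,"travel":[0,0.43,1.18],"angular":[0,0,0]},{"hand":1,"travel":[0,0.43,1.18],"angular":[0,0,0]},{"hand":1,"travel":[0,0.43,1.18],"angular":[0,0,0]},{"hand":1,"travel":[0,0.43,1.18],"angular":[0,0,0]},{"hand":1,"travel":[0,0.43,-1],"angular":[0,0,0]},{"hand":1,"travel":[0,0.43,-5],"angular":[0,0,0]},{"hand":1,"travel":[0,0.43,-10],"angular":[0,0,0]},{"hand":1,"travel":[0,0.43,-14],"angular":[0,0,0]},{"hand":1,"travel":[0,0.43,-14],"angular":[0,0,0]}]'
python3 - <<'E'
from h import *
rd();print(go([560,250,260],0),go([621,282,190],0.0))
E
```

```text
clock: 8.7
eef_pos: [430.5, 325.9, 214.7]
tool_rot: [-2.786, -0.01, -0.772]
force: [0.9, 0.3, 0.5]
width: 85.3
8.7 [430.5 325.9 214.7] [-2.786 -0.01  -0.772] F [0.9 0.3 0.5] w 85.3
travel [14.62, -4.9, -2.86] angular [-19.11, -8.38, -43.66] travel [16.69, -8.59, 6.0] angular [-19.11, -8.38, -43.66]
```

```bash
python3 -m creep '[{"hand":1,"travel":[14.6,-4.9,-2.9],"angular":[-19.1,-8.4,-43.7]},{"hand":1,"travel":[14.6,-4.9,-2.9],"angular":[-19.1,-8.4,-43.7]},{"hand":1,"travel":[14.6,-4.9,-2.9],"angular":[-19.1,-8.4,-43.7]},{"hand":1,"travel":[14.6,-4.9,-2.9],"angular":[-19.1,-8.4,-43.7]},{"hand":1,"travel":[14.6,-4.9,-2.9],"angular":[-19.1,-8.4,-43.7]},{"hand":1,"travel":[14.6,-4.9,-2.9],"angular":[-19.1,-8.4,-43.7]},{"hand":1,"travel":[14.6,-4.9,-2.9],"angular":[-19.1,-8.4,-43.7]},{"hand":1,"travel":[14.6,-4.9,-2.9],"angular":[-19.1,-8.4,-43.7]}]'
python3 - <<'E'
from h import *
rd()
ims=[]
for c in ("wrist","scene","side"):
    im=ctrl.get_image(c);spots(c,["stand","tool"]); 
    p=proj(im,[[621,281,10],[621,281,128],[621,281,50],[463,360,81]]).round().astype(int);print(p.tolist())
    f=im["frame"].copy()
    for q in p: cv2.circle(f,tuple(int(v) for v in q),2,(255,0,0),-1)
    u,v=p[2];u0=int(np.clip(u-100,0,440));v0=int(np.clip(v-100,0,200));ims.append(cv2.resize(f[v0:v0+200,u0:u0+200],(266,266)))
    # handle mask: dark pixels
    for d in ctrl.regions_of(c,"tool")[:4]:
        ys,xs=np.nonzero(d["region"]);print(round(d["confidence"],2),xs.min(),xs.max(),ys.min(),ys.max())
cv2.imwrite("pics/t5.png",np.hstack(ims)[:,:,::-1])
E
```

```text
clock: 9.5
eef_pos: [560.6, 249.9, 259.5]
tool_rot: [3.14, 0.002, 0.004]
force: [0.3, 0.3, -0.4]
width: 85.7
9.5 [560.6 249.9 259.5] [3.14e+00 2.00e-03 4.00e-03] F [ 0.3  0.3 -0.4] w 85.7
wrist stand [([617.0, 283.0, 0.0], 0.75), ([461.0, 199.0, 2.0], 0.3)]
wrist tool [([732.0, 250.0, 28.0], 0.94), ([807.0, 259.0, 25.0], 0.94), ([706.0, 385.0, 25.0], 0.87), ([741.0, 414.0, 21.0], 0.81), ([619.0, 280.0, 9.0], 0.64)]
[[363, 149], [381, 160], [368, 152], [227, 79]]
0.95 486 523 72 166
0.86 344 439 57 98
0.82 350 390 136 171
0.78 441 486 82 172
scene stand [([621.0, 279.0, 2.0], 0.65)]
scene tool [([707.0, 388.0, 28.0], 0.86), ([806.0, 258.0, 28.0], 0.72), ([735.0, 251.0, 29.0], 0.69), ([742.0, 415.0, 25.0], 0.62), ([624.0, 281.0, 14.0], 0.58)]
[[392, 266], [397, 240], [394, 258], [452, 229]]
0.95 406 425 273 306
0.83 381 414 324 362
0.61 345 384 305 337
0.56 358 390 284 323
side stand [([625.0, 287.0, -1.0], 0.87)]
side tool [([623.0, 282.0, 10.0], 0.89), ([732.0, 250.0, 23.0], 0.78), ([740.0, 423.0, 27.0], 0.73)]
[[260, 281], [255, 237], [258, 267], [304, 318]]
0.95 175 225 246 283
0.89 122 166 274 302
0.82 248 268 235 274
0.74 157 181 245 278
```

View pics/t5.png

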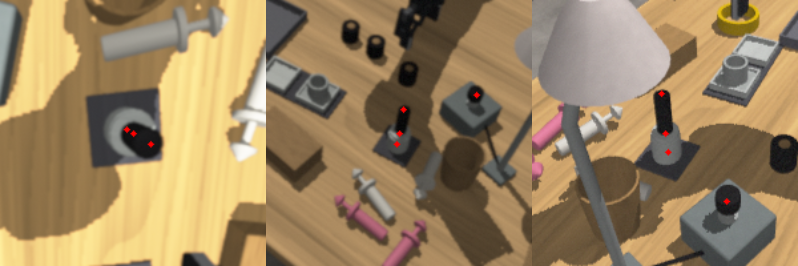

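The upright black-handled tool at scene (397,250) is the one meant; the others lie down and are pink or white. Grasp it.

```bash
python3 -m creep '[{"hand":1,"travel":[6,-3.1,5],"angular":[0,0,0]},{"hand":1,"travel":[6,-3.1,5],"angular":[0,0,0]},{"hand":1,"travel":[6,-3.1,5],"angular":[0,0,0]},{"hand":1,"travel":[6,-3.1,10],"angular":[0,0,0]},{"hand":1,"travel":[6,-3.1,14],"angular":[0,0,0]},{"hand":1,"travel":[6,-3.1,17.8],"angular":[0,0,0]},{"hand":1,"travel":[6,-3.1,17.8],"angular":[0,0,0]},{"hand":1,"travel":[6,-3.1,17.8],"angular":[0,0,0]}]'
python3 - <<'E'
from h import *
rd()
im=ctrl.get_image("wrist");e,r,s=st();print(np.round(proj(im,[[621,281,128]])))
cv2.imwrite("pics/g6.png",im["frame"][:,:,::-1])
E
```

```text
clock: 10.9
eef_pos: [619.8, 281.1, 83.7]
tool_rot: [-3.141, -0.0, 0.0]
force: [-0.2, -0.2, 0.4]
width: 85.8
10.9 [619.8 281.1  83.7] [-3.141 -0.     0.   ] F [-0.2 -0.2  0.4] w 85.8
[[322. 293.]]
```

View pics/g6.png

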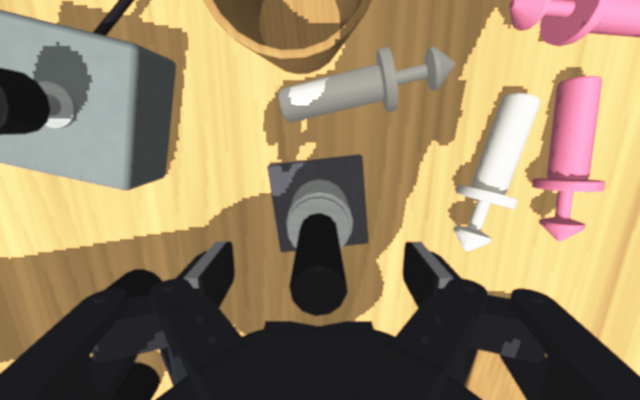

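```bash
python3 -m creep '[{"hand":0.1,"travel":[0,0,0],"angular":[0,0,0]},{"hand":0.1,"travel":[0,0,0],"angular":[0,0,0]},{"hand":0.1,"travel":[0,0,0],"angular":[0,0,0]},{"hand":0.1,"travel":[0,0,0],"angular":[0,0,0]},{"hand":0.1,"travel":[0,0,0],"angular":[0,0,0]},{"hand":0.1,"travel":[0,0,0],"angular":[0,0,0]},{"hand":0.1,"travel":[0,0,0],"angular":[0,0,0]}]'
python3 -m creep '[{"hand":0.1,"travel":[0,0,-2],"angular":[0,0,0]},{"hand":0.1,"travel":[0,0,-4],"angular":[0,0,0]},{"hand":0.1,"travel":[0,0,-7],"angular":[0,0,0]},{"hand":0.1,"travel":[0,0,-10],"angular":[0,0,0]},{"hand":0.1,"travel":[0,0,-12],"angular":[0,0,0]},{"hand":0.1,"travel":[0,0,-12],"angular":[0,0,0]}]'
python3 - <<'E'
from h import *
rd()
W=ctrl.get_image("wrist")
for c in ("scene","side"):
    im=ctrl.get_image(c)
    spots(c,["blade_tip","sleeve_short_rim","rack","stand","roll"])
    cv2.imwrite(f"pics/l_{c}.png",im["frame"][:,:,::-1])
print(go([623,75,170],0.0))
E
```

```text
clock: 11.65
eef_pos: [620.7, 282.0, 85.8]
tool_rot: [-3.139, -0.003, -0.0]
force: [-2.1, -1.6, 6.1]
width: 22.7
clock: 12.25
eef_pos: [621.4, 283.3, 210.1]
tool_rot: [-3.135, -0.008, -0.0]
force: [0.3, 1.3, -2.6]
width: 22.2
12.25 [621.4 283.3 210.1] [-3.135 -0.008 -0.   ] F [ 0.3  1.3 -2.6] w 22.2
scene blade_tip [([802.0, 262.0, 29.0], 0.59), ([742.0, 417.0, 26.0], 0.54), ([734.0, 253.0, 29.0], 0.52), ([710.0, 385.0, 24.0], 0.47), ([618.0, 282.0, 131.0], 0.39)]
scene sleeve_short_rim [([626.0, 72.0, 54.0], 0.59)]
scene rack [([629.0, 27.0, 1.0], 0.92)]
scene stand [([620.0, 278.0, -3.0], 0.72), ([721.0, -100.0, 1.0], 0.6)]
scene roll [([440.0, 103.0, 2.0], 0.77), ([440.0, 27.0, 1.0], 0.46)]
side blade_tip [([738.0, 423.0, 24.0], 0.57), ([618.0, 281.0, 127.0], 0.46), ([732.0, 251.0, 26.0], 0.39)]
side sleeve_short_rim [([622.0, 80.0, 52.0], 0.83), ([619.0, 278.0, 124.0], 0.47)]
side rack [([626.0, 27.0, -1.0], 0.84), ([623.0, 285.0, -3.0], 0.66)]
side stand [([621.0, 285.0, -5.0], 0.55)]
side roll [([459.0, 200.0, -1.0], 0.95), ([437.0, 28.0, 7.0], 0.85), ([444.0, 100.0, 1.0], 0.74)]
travel [0.27, 20.68, 3.5] angular [-0.15, -0.14, -0.0]
```

```bash
python3 -m creep '[{"hand":0.1,"travel":[0.2,5,1],"angular":[0,0,0]},{"hand":0.1,"travel":[0.2,10,2],"angular":[0,0,0]},{"hand":0.1,"travel":[0.2,15,4],"angular":[0,0,0]},{"hand":0.1,"travel":[0.2,20.7,5],"angular":[-0.2,-0.2,0]},{"hand":0.1,"travel":[0.2,20.7,5],"angular":[-0.2,-0.2,0]},{"hand":0.1,"travel":[0.2,20.7,5],"angular":[-0.2,-0.2,0]}]'
python3 - <<'E'
from h import *
rd();e,r,s=st()
a=np.linspace(0,2*np.pi,60);ring=np.c_[np.cos(a),np.sin(a),0*a]
ims=[]
for c in ("scene","side","wrist"):
    im=ctrl.get_image(c);f=im["frame"].copy()
    cv2.imwrite(f"pics/raw_{c}.png",f[:,:,::-1])
    u,v=proj(im,[623,76,60]).astype(int);w=45 if c!="wrist" else 90
    u0=max(u-w,0);v0=max(v-w,0);k=400//(2*w)
    g=cv2.resize(f[v0:v0+2*w,u0:u0+2*w],None,fx=k,fy=k,interpolation=cv2.INTER_CUBIC)
    def pl(p,col,closed=True): cv2.polylines(g,[((proj(im,p)-[u0-.5,v0-.5])*k).round().astype(int)],closed,col,1)
    pl(ring*23+[623,76,52],(255,0,0))
    pl(ring*17+[623,76,52],(255,0,0))
    t=e+[0,0,-75]
    pl(np.array([t,t+[0,0,118]]),(0,255,0),False)
    pl(ring*20.5+t+[0,0,40],(0,255,0))
    ims.append(cv2.resize(g,(400,400)))
cv2.imwrite("pics/o7.png",np.hstack(ims[:2])[:,:,::-1]);cv2.imwrite("pics/o7w.png",ims[2][:,:,::-1])
E
```

```text
clock: 13.5
eef_pos: [622.6, 70.6, 154.0]
tool_rot: [3.139, 0.002, -0.006]
force: [-0.2, 0.6, -1.2]
width: 22.2
13.5 [622.6  70.6 154. ] [ 3.139e+00  2.000e-03 -6.000e-03] F [-0.2  0.6 -1.2] w 22.2
```

View pics/o7.png

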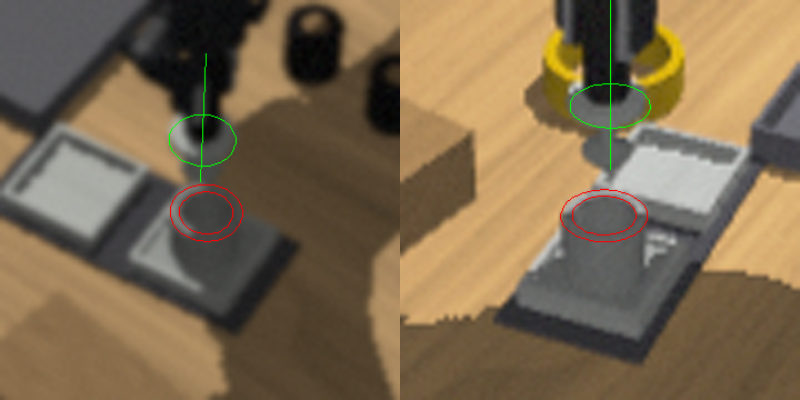

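View pics/o7w.png

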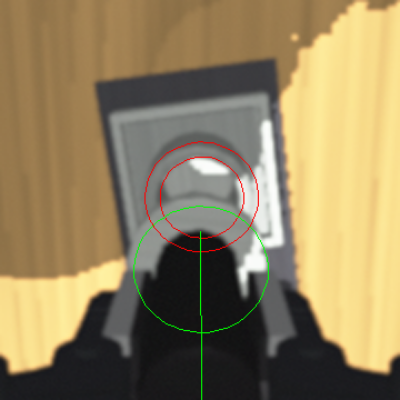

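Run:
```python
from h import *
e,r,s=st();t=e+[0,0,-75]
for c in ("scene","side"):
    im=ctrl.get_image(c)
    ax=proj(im,np.array([t+[0,0,h] for h in range(0,119,2)]))
    for d in ctrl.regions_of(c,"tool"):
        ys,xs=np.nonzero(d["region"])
        if abs(xs.mean()-ax[:,0].mean())>25: continue
        print(c,round(d["confidence"],2),"tip pred",ax[0].round(1),"ymax",ys.max())
        for y in range(ys.max(),ys.min(),-2):
            x=xs[ys==y]; 
            if len(x): print(y,x.min(),x.max(),"mid",(x.min()+x.max())/2,"axis",round(float(np.interp(-y,-ax[:,1],ax[:,0]) if ax[0,1]<ax[-1,1] else np.interp(y,ax[::-1,1],ax[::-1,0])),1))
    S=np.array([623,76,8]);a=np.linspace(0,2*np.pi,60);q=np.vstack([proj(im,np.c_[23*np.cos(a)+623,23*np.sin(a)+76,0*a+z]) for z in (14,52)])
    for d in ctrl.regions_of(c,"sleeve_short"):
        ys,xs=np.nonzero(d["region"])
        if abs(xs.mean()-q[:,0].mean())<25:
            y0=int(round(q[60:,1].mean())); 
            for y in range(y0,y0+9,2): x=xs[ys==y]; print("sleeve",y,x.min(),x.max(),(x.min()+x.max())/2)
            print("top",ys.min(),"pred top",q[:,1].min().round(1),"pred cols",q[60:,0].min().round(1),q[60:,0].max().round(1))
```

```text
scene 0.51 tip pred [333.6 212.9] ymax 213
213 332 335 mid 333.5 axis 333.6
211 330 337 mid 333.5 axis 333.7
209 329 338 mid 333.5 axis 333.8
207 329 339 mid 334.0 axis 333.8
205 328 340 mid 334.0 axis 333.9
203 328 341 mid 334.5 axis 334.0
201 329 341 mid 335.0 axis 334.1
199 335 340 mid 337.5 axis 334.2
197 336 338 mid 337.0 axis 334.3
195 337 338 mid 337.5 axis 334.4
193 337 337 mid 337.0 axis 334.4
scene 0.42 tip pred [333.6 212.9] ymax 213
213 332 335 mid 333.5 axis 333.6
211 330 337 mid 333.5 axis 333.7
sleeve 219 325 340 332.5
sleeve 221 324 340 332.0
sleeve 223 323 343 333.0
sleeve 225 322 345 333.5
sleeve 227 321 344 332.5
top 214 pred top 212.9 pred cols 324.7 340.9
side 0.87 tip pred [310.2 203.2] ymax 203
203 309 312 mid 310.5 axis 310.2
201 306 315 mid 310.5 axis 310.2
199 306 316 mid 311.0 axis 310.2
197 306 315 mid 310.5 axis 310.2
195 308 314 mid 311.0 axis 310.2
193 306 315 mid 310.5 axis 310.2
191 303 318 mid 310.5 axis 310.2
189 302 319 mid 310.5 axis 310.2
187 302 318 mid 310.0 axis 310.2
185 303 317 mid 310.0 axis 310.2
183 304 316 mid 310.0 axis 310.2
181 305 314 mid 309.5 axis 310.2
179 305 313 mid 309.0 axis 310.2
177 305 311 mid 308.0 axis 310.2
175 305 311 mid 308.0 axis 310.2
173 306 311 mid 308.5 axis 310.2
171 305 311 mid 308.0 axis 310.2
169 305 311 mid 308.0 axis 310.2
167 305 311 mid 308.0 axis 310.2
165 305 311 mid 308.0 axis 310.2
163 305 312 mid 308.5 axis 310.2
161 305 312 mid 308.5 axis 310.2
159 306 311 mid 308.5 axis 310.2
sleeve 213 302 319 310.5
sleeve 215 301 319 310.0
sleeve 217 301 319 310.0
sleeve 219 301 320 310.5
sleeve 221 301 324 312.5
top 208 pred top 207.1 pred cols 300.6 320.1
sleeve 213 320 340 330.0
sleeve 215 320 339 329.5
sleeve 217 320 338 329.0
sleeve 219 320 336 328.0
sleeve 221 297 335 316.0
top 193 pred top 207.1 pred cols 300.6 320.1
```

Tool tip (TCP − 75 mm) and sleeve (623, 76; rim ≈ 52, so the short one) agree with projections to within a pixel. Now the near-side contact.

```bash
python3 -m creep '[{"hand":0.1,"travel":[-0.96,-0.59,0.5],"angular":[0,0,0]},{"hand":0.1,"travel":[-0.96,-0.59,1.2],"angular":[0,0,0]},{"hand":0.1,"travel":[-0.96,-0.59,1.9],"angular":[0,0,0]},{"hand":0.1,"travel":[-0.96,-0.59,2.3],"angular":[0,0,0]},{"hand":0.1,"travel":[-0.96,-0.59,2.6],"angular":[0,0,0]},{"hand":0.1,"travel":[-0.96,-0.59,2.9],"angular":[0,0,0]},{"hand":0.1,"travel":[-0.96,-0.59,3.2],"angular":[0,0,0]},{"hand":0.1,"travel":[-0.96,-0.59,3.5],"angular":[0,0,0]},{"hand":0.1,"travel":[-0.96,-0.59,3.7],"angular":[0,0,0]},{"hand":0.1,"travel":[-0.96,-0.59,3.7],"angular":[0,0,0]},{"hand":0.1,"travel":[-0.96,-0.59,3.7],"angular":[0,0,0]},{"hand":0.1,"travel":[-0.96,-0.59,3.7],"angular":[0,0,0]},{"hand":0.1,"travel":[-0.96,-0.59,3.7],"angular":[0,0,0]},{"hand":0.1,"travel":[-0.96,-0.59,3.7],"angular":[0,0,0]},{"hand":0.1,"travel":[-0.96,-0.59,3.7],"angular":[0,0,0]}]'
python3 - <<'E'
from h import *
rd()
for c in ("scene","side"):
    im=ctrl.get_image(c);cv2.imwrite(f"pics/d_{c}.png",im["frame"][:,:,::-1])
a=cv2.imread("pics/d_scene.png")[150:270,270:390];b=cv2.imread("pics/d_side.png")[140:260,250:370]
cv2.imwrite("pics/d8.png",np.hstack([cv2.resize(x,(400,400),interpolation=cv2.INTER_CUBIC) for x in (a,b)]))
e,r,s=st()
for k in range(0,37):
    th=np.pi+np.radians(10*k);t=r.inv().apply(np.array([623+10*np.cos(th),76.5+10*np.sin(th),116.5])-e)/10;print(10*k,t.round(2).tolist())
E
```

```text
clock: 15.45
eef_pos: [612.9, 81.9, 118.4]
tool_rot: [3.141, 0.0, 0.002]
force: [1.2, -0.6, 0.5]
width: 23.0
15.45 [612.9  81.9 118.4] [3.141e+00 0.000e+00 2.000e-03] F [ 1.2 -0.6  0.5] w 23.0
0 [0.01, 0.54, 0.19]
10 [0.03, 0.71, 0.19]
20 [0.07, 0.88, 0.19]
30 [0.15, 1.04, 0.19]
40 [0.25, 1.18, 0.19]
50 [0.37, 1.31, 0.19]
60 [0.51, 1.41, 0.19]
70 [0.67, 1.48, 0.19]
80 [0.84, 1.53, 0.19]
90 [1.01, 1.54, 0.19]
100 [1.19, 1.53, 0.19]
110 [1.35, 1.48, 0.19]
120 [1.51, 1.41, 0.19]
130 [1.65, 1.31, 0.19]
140 [1.78, 1.19, 0.19]
150 [1.88, 1.04, 0.19]
160 [1.95, 0.88, 0.19]
170 [2.0, 0.72, 0.19]
180 [2.01, 0.54, 0.19]
190 [2.0, 0.37, 0.19]
200 [1.95, 0.2, 0.19]
210 [1.88, 0.04, 0.19]
220 [1.78, -0.1, 0.19]
230 [1.66, -0.22, 0.19]
240 [1.51, -0.32, 0.19]
250 [1.36, -0.4, 0.19]
260 [1.19, -0.44, 0.19]
270 [1.02, -0.46, 0.19]
280 [0.84, -0.44, 0.19]
290 [0.67, -0.4, 0.19]
300 [0.51, -0.33, 0.19]
310 [0.37, -0.23, 0.19]
320 [0.25, -0.1, 0.19]
330 [0.15, 0.04, 0.19]
340 [0.07, 0.2, 0.19]
350 [0.03, 0.37, 0.19]
360 [0.01, 0.54, 0.19]
```

View pics/d8.png

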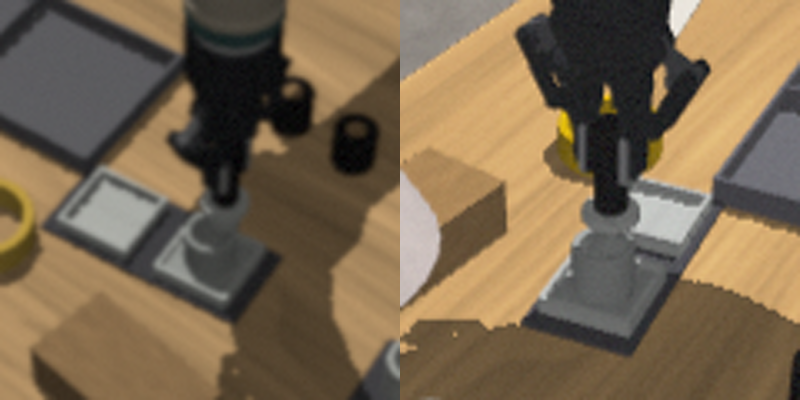

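Force +1.2 N in x shows the blade riding on the near edge; y is 5 mm off because the arm had still been settling. I'll centre it, hold, and run to 120°.

```bash
python3 -m creep '[{"hand":0.1,"travel":[0.01,0.2,0.1],"angular":[0,0,0]},{"hand":0.1,"travel":[0.01,0.54,0.19],"angular":[0,0,0]},{"hand":0.1,"travel":[0.01,0.54,0.19],"angular":[0,0,0]},{"hand":0.1,"travel":[0.01,0.54,0.19],"angular":[0,0,0]},{"hand":0.1,"travel":[0.01,0.54,0.19],"angular":[0,0,0]},{"hand":0.1,"travel":[0.01,0.54,0.19],"angular":[0,0,0]},{"hand":0.1,"travel":[0.01,0.54,0.19],"angular":[0,0,0]},{"hand":0.1,"travel":[0.03,0.71,0.19],"angular":[0,0,0]},{"hand":0.1,"travel":[0.07,0.88,0.19],"angular":[0,0,0]},{"hand":0.1,"travel":[0.15,1.04,0.19],"angular":[0,0,0]},{"hand":0.1,"travel":[0.25,1.18,0.19],"angular":[0,0,0]},{"hand":0.1,"travel":[0.37,1.31,0.19],"angular":[0,0,0]},{"hand":0.1,"travel":[0.51,1.41,0.19],"angular":[0,0,0]},{"hand":0.1,"travel":[0.67,1.48,0.19],"angular":[0,0,0]},{"hand":0.1,"travel":[0.84,1.53,0.19],"angular":[0,0,0]},{"hand":0.1,"travel":[1.01,1.54,0.19],"angular":[0,0,0]},{"hand":0.1,"travel":[1.19,1.53,0.19],"angular":[0,0,0]},{"hand":0.1,"travel":[1.35,1.48,0.19],"angular":[0,0,0]},{"hand":0.1,"travel":[1.51,1.41,0.19],"angular":[0,0,0]},{"hand":0.1,"travel":[1.51,1.41,0.19],"angular":[0,0,0]}]'
cat > circ.py <<'E'
from h import *
rd();e,r,s=st()
import sys
for k in range(int(sys.argv[1]),37):
    th=np.pi+np.radians(10*k);t=r.inv().apply(np.array([623+10*np.cos(th),76.3+10*np.sin(th),116.5])-e)/10;print(10*k,t.round(2).tolist())
E
python3 circ.py 12
```

```text
clock: 17.55
eef_pos: [628.2, 67.8, 116.4]
tool_rot: [3.141, 0.0, 0.002]
force: [-1.1, 0.4, -0.1]
width: 22.5
17.55 [628.2  67.8 116.4] [3.141e+00 0.000e+00 2.000e-03] F [-1.1  0.4 -0.1] w 22.5
120 [-0.02, 0.02, -0.01]
130 [0.12, -0.08, -0.01]
140 [0.25, -0.21, -0.01]
150 [0.35, -0.35, -0.01]
160 [0.42, -0.51, -0.01]
170 [0.47, -0.68, -0.01]
180 [0.48, -0.85, -0.01]
190 [0.47, -1.02, -0.01]
200 [0.42, -1.19, -0.01]
210 [0.35, -1.35, -0.01]
220 [0.25, -1.49, -0.01]
230 [0.13, -1.62, -0.01]
240 [-0.02, -1.72, -0.01]
250 [-0.17, -1.79, -0.01]
260 [-0.34, -1.84, -0.01]
270 [-0.52, -1.85, -0.01]
280 [-0.69, -1.84, -0.01]
290 [-0.86, -1.79, -0.01]
300 [-1.02, -1.72, -0.01]
310 [-1.16, -1.62, -0.01]
320 [-1.28, -1.5, -0.01]
330 [-1.38, -1.35, -0.01]
340 [-1.46, -1.2, -0.01]
350 [-1.5, -1.03, -0.01]
360 [-1.52, -0.85, -0.01]
```

```bash
python3 -m creep '[{"hand":0.1,"travel":[0,0,0],"angular":[0,0,0]},{"hand":0.1,"travel":[0,0,0],"angular":[0,0,0]},{"hand":0.1,"travel":[0,0,0],"angular":[0,0,0]},{"hand":0.1,"travel":[0.12,-0.08,0],"angular":[0,0,0]},{"hand":0.1,"travel":[0.25,-0.21,0],"angular":[0,0,0]},{"hand":0.1,"travel":[0.35,-0.35,0],"angular":[0,0,0]},{"hand":0.1,"travel":[0.42,-0.51,0],"angular":[0,0,0]},{"hand":0.1,"travel":[0.47,-0.68,0],"angular":[0,0,0]},{"hand":0.1,"travel":[0.48,-0.85,0],"angular":[0,0,0]},{"hand":0.1,"travel":[0.47,-1.02,0],"angular":[0,0,0]},{"hand":0.1,"travel":[0.42,-1.19,0],"angular":[0,0,0]},{"hand":0.1,"travel":[0.35,-1.35,0],"angular":[0,0,0]},{"hand":0.1,"travel":[0.25,-1.49,0],"angular":[0,0,0]},{"hand":0.1,"travel":[0.13,-1.62,0],"angular":[0,0,0]},{"hand":0.1,"travel":[-0.02,-1.72,0],"angular":[0,0,0]},{"hand":0.1,"travel":[-0.02,-1.72,0],"angular":[0,0,0]},{"hand":0.1,"travel":[-0.02,-1.72,0],"angular":[0,0,0]},{"hand":0.1,"travel":[-0.02,-1.72,0],"angular":[0,0,0]},{"hand":0.1,"travel":[-0.02,-1.72,0],"angular":[0,0,0]},{"hand":0.1,"travel":[-0.02,-1.72,0],"angular":[0,0,0]}]'
python3 circ.py 24
```

```text
clock: 19.55
eef_pos: [628.0, 85.1, 116.4]
tool_rot: [3.141, 0.0, 0.002]
force: [-0.4, -2.1, -0.4]
width: 22.4
19.55 [628.   85.1 116.4] [3.141e+00 0.000e+00 2.000e-03] F [-0.4 -2.1 -0.4] w 22.4
240 [0.0, 0.02, -0.01]
250 [-0.16, -0.06, -0.01]
260 [-0.32, -0.1, -0.01]
270 [-0.5, -0.12, -0.01]
280 [-0.67, -0.1, -0.01]
290 [-0.84, -0.06, -0.01]
300 [-1.0, 0.02, -0.01]
310 [-1.14, 0.12, -0.01]
320 [-1.26, 0.24, -0.01]
330 [-1.36, 0.38, -0.01]
340 [-1.44, 0.54, -0.01]
350 [-1.48, 0.71, -0.01]
360 [-1.5, 0.88, -0.01]
```

```bash
python3 -m creep '[{"hand":0.1,"travel":[-0.16,-0.06,0],"angular":[0,0,0]},{"hand":0.1,"travel":[-0.32,-0.1,0],"angular":[0,0,0]},{"hand":0.1,"travel":[-0.5,-0.12,0],"angular":[0,0,0]},{"hand":0.1,"travel":[-0.67,-0.1,0],"angular":[0,0,0]},{"hand":0.1,"travel":[-0.84,-0.06,0],"angular":[0,0,0]},{"hand":0.1,"travel":[-1,0.02,0],"angular":[0,0,0]},{"hand":0.1,"travel":[-1.14,0.12,0],"angular":[0,0,0]},{"hand":0.1,"travel":[-1.26,0.24,0],"angular":[0,0,0]},{"hand":0.1,"travel":[-1.36,0.38,0],"angular":[0,0,0]},{"hand":0.1,"travel":[-1.44,0.54,0],"angular":[0,0,0]},{"hand":0.1,"travel":[-1.48,0.71,0],"angular":[0,0,0]},{"hand":0.1,"travel":[-1.5,0.88,0],"angular":[0,0,0]},{"hand":0.1,"travel":[-1.5,0.93,0],"angular":[0,0,0]},{"hand":0.1,"travel":[-1.5,0.93,0],"angular":[0,0,0]},{"hand":0.1,"travel":[-1.5,0.93,0],"angular":[0,0,0]},{"hand":0.1,"travel":[-1.5,0.93,0],"angular":[0,0,0]},{"hand":0.1,"travel":[-1.5,0.93,0],"angular":[0,0,0]},{"hand":0.1,"travel":[-1.5,0.93,0],"angular":[0,0,0]}]'
python3 - <<'E'
from h import *
print(go([623,77,175],0.0),go([620.5,281.5,200],0.0))
E
```

```text
clock: 21.35
eef_pos: [612.9, 75.9, 116.4]
tool_rot: [3.141, 0.0, 0.002]
force: [2.2, 0.6, -0.5]
width: 22.7
travel [1.01, -0.1, -5.86] angular [0.03, 0.02, 0.1] travel [0.79, -20.55, -8.37] angular [0.03, 0.02, 0.1]
```

```bash
python3 -m creep '[{"hand":0.1,"travel":[0.5,0,-2],"angular":[0,0,0]},{"hand":0.1,"travel":[1,-0.1,-5],"angular":[0,0,0]},{"hand":0.1,"travel":[1,-0.1,-8.4],"angular":[0,0,0]},{"hand":0.1,"travel":[1,-5,-8.4],"angular":[0,0,0]},{"hand":0.1,"travel":[0.8,-9,-8.4],"angular":[0,0,0]},{"hand":0.1,"travel":[0.8,-13,-8.4],"angular":[0,0,0]},{"hand":0.1,"travel":[0.8,-17,-8.4],"angular":[0,0,0]},{"hand":0.1,"travel":[0.79,-20.55,-8.4],"angular":[0,0,0.1]},{"hand":0.1,"travel":[0.79,-20.55,-8.4],"angular":[0,0,0.1]},{"hand":0.1,"travel":[0.79,-20.55,-8.4],"angular":[0,0,0.1]},{"hand":0.1,"travel":[0.79,-20.55,-8.4],"angular":[0,0,0.1]},{"hand":0.1,"travel":[0.79,-20.55,-8.4],"angular":[0,0,0.1]}]'
python3 - <<'E'
from h import *
e,r,s=st()
im={c:ctrl.get_image(c) for c in("scene","side")}
rd()
for c in im:
    spots(c,["stand"]); t=e-[0,0,75]; print(c,"tip",proj(im[c],t).round(1))
    for d in ctrl.regions_of(c,"tool"):
        ys,xs=np.nonzero(d["region"])
        if abs(xs.mean()-proj(im[c],t)[0])<15: 
            print("tool",round(d["confidence"],2),ys.max(),xs[ys==ys.max()].mean(),xs[ys>=ys.max()-4].min(),xs[ys>=ys.max()-4].max())
print(go([620.5,281.7,87],0.0))
E
```

```text
clock: 22.55
eef_pos: [620.9, 279.3, 199.8]
tool_rot: [3.139, 0.001, -0.002]
force: [0.4, -0.5, -2.2]
width: 23.4
22.65 [620.9 279.8 200.1] [ 3.14e+00  0.00e+00 -2.00e-03] F [ 0.4  0.2 -2. ] w 22.4
scene stand [([620.0, 278.0, -2.0], 0.83)]
scene tip [396.7 240.8]
tool 0.89 363 387.0 381 392
tool 0.79 241 397.0 393 403
side stand [([623.0, 283.0, -2.0], 0.91)]
side tip [255.6 238.1]
tool 0.73 238 254.5 248 261
tool 0.62 316 242.0 239 246
travel [-0.01, -0.08, 11.34] angular [0.03, 0.01, -0.04]
```

```bash
python3 -m creep '[{"hand":0.1,"travel":[0,-0.08,3],"angular":[0,0,0]},{"hand":0.1,"travel":[0,-0.08,5],"angular":[0,0,0]},{"hand":0.1,"travel":[0,-0.08,7],"angular":[0,0,0]},{"hand":0.1,"travel":[0,-0.08,8.5],"angular":[0,0,0]},{"hand":0.1,"travel":[0,-0.08,9.5],"angular":[0,0,0]},{"hand":0.1,"travel":[0,-0.08,10.5],"angular":[0,0,0]},{"hand":0.1,"travel":[0,-0.08,11],"angular":[0,0,0]},{"hand":0.1,"travel":[0,-0.08,11.35],"angular":[0,0,0]},{"hand":0.1,"travel":[0,-0.08,11.45],"angular":[0,0,0]},{"hand":0.1,"travel":[0,-0.08,11.45],"angular":[0,0,0]},{"hand":0.1,"travel":[0,-0.08,11.45],"angular":[0,0,0]}]'
```

```text
clock: 23.95
eef_pos: [620.9, 281.9, 86.5]
tool_rot: [3.141, -0.001, -0.001]
force: [0.3, 0.1, -2.1]
width: 22.7
```

```bash
python3 -m creep '[{"hand":0.1,"travel":[0,0,0.1],"angular":[0,0,0]},{"hand":0.1,"travel":[0,0,0.1],"angular":[0,0,0]},{"hand":1,"travel":[0,0,0.1],"angular":[0,0,0]},{"hand":1,"travel":[0,0,0.1],"angular":[0,0,0]},{"hand":1,"travel":[0,0,0.1],"angular":[0,0,0]},{"hand":1,"travel":[0,0,0.1],"angular":[0,0,0]},{"hand":1,"travel":[0,0,0.1],"angular":[0,0,0]},{"hand":1,"travel":[0,0,-4],"angular":[0,0,0]},{"hand":1,"travel":[0,0,-9],"angular":[0,0,0]},{"hand":1,"travel":[0,0,-14],"angular":[0,0,0]},{"hand":1,"travel":[0,0,-16],"angular":[0,0,0]},{"hand":1,"travel":[0,0,-16],"angular":[0,0,0]},{"hand":1,"travel":[0,0,-16],"angular":[0,0,0]}]'
python3 - <<'E'
from h import *
rd()
for c in ("scene","side"):
    im=ctrl.get_image(c);cv2.imwrite(f"pics/e_{c}.png",im["frame"][:,:,::-1]); spots(c,["tool","stand","roll","sleeve_short"])
    for h in (12,128): print(proj(im,[620.5,281.5,h]).round(1))
    for d in ctrl.regions_of(c,"tool"):
        ys,xs=np.nonzero(d["region"]);print(round(d["confidence"],2),xs.mean().round(1),xs.min(),xs.max(),ys.min(),ys.max())
print("rack yaw/sleeve"); print(go([623,76,150],0.1))
E
```

```text
clock: 25.25
eef_pos: [620.7, 281.6, 246.3]
tool_rot: [3.141, -0.001, -0.001]
force: [0.2, -1.7, -1.0]
width: 85.9
25.25 [620.7 281.6 246.3] [ 3.141e+00 -1.000e-03 -1.000e-03] F [ 0.2 -1.7 -1. ] w 85.9
scene tool [([808.0, 260.0, 26.0], 0.98), ([707.0, 388.0, 25.0], 0.95), ([735.0, 252.0, 27.0], 0.91), ([626.0, 280.0, 13.0], 0.74), ([744.0, 415.0, 26.0], 0.64), ([624.0, 74.0, 49.0], 0.33)]
scene stand [([624.0, 278.0, -2.0], 0.77), ([777.0, 108.0, 0.0], 0.69)]
scene roll [([440.0, 100.0, -3.0], 0.74), ([461.0, 200.0, -1.0], 0.71), ([441.0, 29.0, 2.0], 0.63)]
scene sleeve_short [([621.0, 75.0, 5.0], 0.93), ([437.0, 27.0, 1.0], 0.68), ([549.0, -281.0, 3.0], 0.51)]
[392.3 265.5]
[397.7 240.4]
0.93 365.4 345 385 304 338
0.91 374.6 358 389 285 323
0.87 397.3 381 414 324 363
0.64 414.8 404 425 272 308
0.62 375.8 369 383 183 202
0.57 395.1 387 402 238 264
side tool [([738.0, 423.0, 29.0], 0.72), ([734.0, 249.0, 23.0], 0.61), ([624.0, 280.0, 9.0], 0.6)]
side stand [([621.0, 282.0, -5.0], 0.59), ([622.0, 76.0, 10.0], 0.53)]
side roll [([461.0, 199.0, -0.0], 0.97), ([437.0, 30.0, 7.0], 0.96), ([446.0, 104.0, -2.0], 0.87)]
side sleeve_short [([623.0, 78.0, 11.0], 0.77)]
[259.5 280.7]
[254.9 237.5]
0.72 169.7 156 181 245 279
0.68 201.6 176 224 248 284
0.61 256.4 248 267 235 274
0.56 242.6 240 246 305 316
0.56 145.2 123 165 274 302
rack yaw/sleeve
travel [0.24, 20.59, 9.63] angular [0.01, -0.02, -5.77]
```

Tool is back in the stand (projection matches in both cameras). Now the sleeve.

```bash
python3 -m creep '[{"hand":1,"travel":[0.24,20.6,5],"angular":[0,0,0]},{"hand":1,"travel":[0.24,20.6,7],"angular":[0,0,0]},{"hand":1,"travel":[0.24,20.6,9],"angular":[0,0,0]},{"hand":1,"travel":[0.24,20.6,10],"angular":[0,0,0]},{"hand":1,"travel":[0.24,20.6,14],"angular":[0,0,0]},{"hand":1,"travel":[0.24,20.6,14],"angular":[0,0,0]},{"hand":1,"travel":[0.24,20.6,14],"angular":[0,0,0]}]'
python3 - <<'E'
from h import *
im=ctrl.get_image("wrist");im=ctrl.get_image("wrist");e,r,s=st();rd()
f=im["frame"].copy();a=np.linspace(0,2*np.pi,60)
cv2.imwrite("pics/w9raw.png",f[:,:,::-1])
cv2.polylines(f,[proj(im,np.c_[623+23*np.cos(a),76+23*np.sin(a),52+0*a]).round().astype(int)],True,(255,0,0),1)
cv2.imwrite("pics/w9.png",f[:,:,::-1]);print(go([623,76,23],0.0));spots("wrist",["sleeve_short_rim"])
E
```

```text
clock: 26.55
eef_pos: [622.1, 75.2, 104.8]
tool_rot: [3.141, 0.003, -0.002]
force: [-0.2, 1.0, 0.7]
width: 85.1
26.65 [623.8  79.1 108.3] [-3.138e+00 -3.000e-03  2.000e-03] F [ 0.8  0.8 -0.1] w 85.6
travel [-0.1, 0.33, 8.53] angular [-0.18, -0.15, 0.09]
wrist sleeve_short_rim [([620.0, 74.0, 58.0], 0.75)]
```

View pics/w9.png

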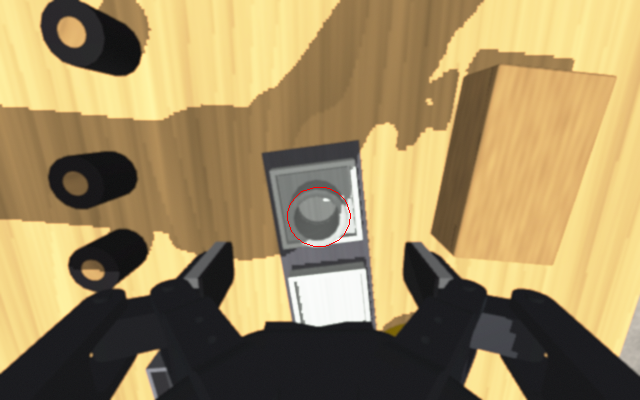

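```bash
python3 -m creep '[{"hand":1,"travel":[-0.1,0.3,3],"angular":[0,0,0]},{"hand":1,"travel":[-0.1,0.3,3],"angular":[0,0,0]},{"hand":1,"travel":[-0.1,0.3,3],"angular":[0,0,0]},{"hand":1,"travel":[-0.1,0.3,3],"angular":[0,0,0]},{"hand":1,"travel":[-0.1,0.3,3],"angular":[0,0,0]}]'
python3 - <<'E'
from h import *
rd();print(go([623,76.5,23],0.0))
E
```

```text
clock: 27.2
eef_pos: [623.9, 77.3, 80.4]
tool_rot: [-3.138, -0.006, 0.003]
force: [-0.9, -0.2, 0.3]
width: 85.5
27.2 [623.9  77.3  80.4] [-3.138e+00 -6.000e-03  3.000e-03] F [-0.9 -0.2  0.3] w 85.5
travel [-0.13, 0.1, 5.74] angular [-0.21, -0.33, 0.14]
```

```bash
python3 -m creep '[{"hand":1,"travel":[-0.1,0.1,2.5],"angular":[-0.2,-0.3,0]},{"hand":1,"travel":[-0.1,0.1,4.5],"angular":[-0.2,-0.3,0]},{"hand":1,"travel":[-0.1,0.1,5.7],"angular":[-0.2,-0.3,0]},{"hand":1,"travel":[-0.1,0.1,5.7],"angular":[-0.2,-0.3,0]},{"hand":1,"travel":[-0.1,0.1,5.7],"angular":[-0.2,-0.3,0]},{"hand":0.4,"travel":[-0.1,0.1,5.7],"angular":[-0.2,-0.3,0]},{"hand":0.4,"travel":[-0.1,0.1,5.7],"angular":[-0.2,-0.3,0]},{"hand":0.4,"travel":[-0.1,0.1,5.7],"angular":[-0.2,-0.3,0]},{"hand":0.4,"travel":[-0.1,0.1,5.7],"angular":[-0.2,-0.3,0]},{"hand":0.4,"travel":[-0.1,0.1,5.7],"angular":[-0.2,-0.3,0]},{"hand":0.4,"travel":[-0.1,0.1,3],"angular":[-0.2,-0.3,0]},{"hand":0.4,"travel":[-0.1,0.1,0],"angular":[-0.2,-0.3,0]},{"hand":0.4,"travel":[-0.1,0.1,-4],"angular":[-0.2,-0.3,0]},{"hand":0.4,"travel":[-0.1,0.1,-4],"angular":[-0.2,-0.3,0]},{"hand":0.4,"travel":[-0.1,0.1,-4],"angular":[-0.2,-0.3,0]}]'
python3 - <<'E'
from h import *
rd();print(go([538,-167,110],0.0),go([538,-167,20],0.0))
E
```

```text
clock: 28.7
eef_pos: [622.7, 75.6, 120.5]
tool_rot: [3.141, -0.001, 0.002]
force: [-1.1, -0.2, -5.0]
width: 44.4
28.7 [622.7  75.6 120.5] [ 3.141e+00 -1.000e-03  2.000e-03] F [-1.1 -0.2 -5. ] w 44.4
travel [-8.53, 24.24, 1.06] angular [0.05, -0.07, 0.13] travel [-8.54, 24.24, 10.06] angular [0.05, -0.07, 0.13]
```

```bash
python3 -m creep '[{"hand":0.4,"travel":[-1.5,4.5,0],"angular":[0,0,0]},{"hand":0.4,"travel":[-3,8.5,0],"angular":[0,0,0]},{"hand":0.4,"travel":[-4.5,12.5,0],"angular":[0,0,0]},{"hand":0.4,"travel":[-6,16.5,0.5],"angular":[0,0,0]},{"hand":0.4,"travel":[-7.5,20.5,1],"angular":[0,0,0]},{"hand":0.4,"travel":[-8.5,24.2,2],"angular":[0,0,0]},{"hand":0.4,"travel":[-8.5,24.2,4],"angular":[0,0,0]},{"hand":0.4,"travel":[-8.5,24.2,4],"angular":[0,0,0]},{"hand":0.4,"travel":[-8.5,24.2,4],"angular":[0,0,0]},{"hand":0.4,"travel":[-8.5,24.2,4],"angular":[0,0,0]}]'
python3 - <<'E'
from h import *
rd();ctrl.get_image("scene");spots("scene",["sleeve_short","tray_sleeves","roll"]);print(go([538,-167,20],0.0))
E
```

```text
clock: 29.7
eef_pos: [538.9, -164.9, 81.1]
tool_rot: [-3.141, -0.002, 0.005]
force: [-0.6, 0.0, -4.7]
width: 44.0
29.7 [ 538.9 -164.9   81.1] [-3.141e+00 -2.000e-03  5.000e-03] F [-0.6  0.  -4.7] w 44.0
scene sleeve_short [([538.0, -167.0, 63.0], 0.64)]
scene tray_sleeves [([538.0, -167.0, 5.0], 0.69), ([776.0, 105.0, 1.0], 0.63)]
scene roll [([441.0, 103.0, -2.0], 0.78), ([439.0, 28.0, 1.0], 0.73), ([461.0, 197.0, -3.0], 0.68)]
travel [-0.1, 0.11, 6.12] angular [0.06, -0.12, 0.22]
```

```bash
python3 -m creep '[{"hand":0.4,"travel":[-0.1,0.1,2],"angular":[0,0,0]},{"hand":0.4,"travel":[-0.1,0.1,4],"angular":[0,0,0]},{"hand":0.4,"travel":[-0.1,0.1,5.3],"angular":[0,0,0]},{"hand":0.4,"travel":[-0.1,0.1,5.9],"angular":[0,0,0]},{"hand":0.4,"travel":[-0.1,0.1,6.1],"angular":[0,0,0]},{"hand":0.4,"travel":[-0.1,0.1,6.1],"angular":[0,0,0]},{"hand":0.4,"travel":[-0.1,0.1,6.1],"angular":[0,0,0]}]'
```

```text
clock: 30.6
eef_pos: [538.8, -166.8, 20.9]
tool_rot: [3.141, -0.004, 0.004]
force: [0.6, 0.4, -4.4]
width: 44.0
```

Still hanging about 1 mm up; lower slightly and release.

```bash
python3 -m creep '[{"hand":0.4,"travel":[0,0,0.12],"angular":[0,0,0]},{"hand":0.4,"travel":[0,0,0.12],"angular":[0,0,0]},{"hand":0.8,"travel":[0,0,0.12],"angular":[0,0,0]},{"hand":0.8,"travel":[0,0,0.12],"angular":[0,0,0]},{"hand":0.8,"travel":[0,0,0.12],"angular":[0,0,0]},{"hand":0.8,"travel":[0,0,0.12],"angular":[0,0,0]},{"hand":0.8,"travel":[0,0,-4],"angular":[0,0,0]},{"hand":0.8,"travel":[0,0,-9],"angular":[0,0,0]},{"hand":0.8,"travel":[0,0,-12],"angular":[0,0,0]},{"hand":0.8,"travel":[0,0,-12],"angular":[0,0,0]},{"hand":0.8,"travel":[0,0,-12],"angular":[0,0,0]}]'
python3 - <<'E'
from h import *
rd()
for c in("scene","side"): ctrl.get_image(c);spots(c,["sleeve_short","roll"])
print(go([440,27,110],0.0))
E
```

```text
clock: 31.7
eef_pos: [538.4, -167.1, 141.2]
tool_rot: [3.14, -0.005, 0.003]
force: [0.6, -0.4, 0.3]
width: 68.2
31.7 [ 538.4 -167.1  141.2] [ 3.14e+00 -5.00e-03  3.00e-03] F [ 0.6 -0.4  0.3] w 68.2
scene sleeve_short [([536.0, -168.0, 6.0], 0.56)]
scene roll [([440.0, 100.0, 1.0], 0.71), ([436.0, 25.0, -0.0], 0.65), ([464.0, 197.0, -1.0], 0.64)]
side sleeve_short [([538.0, -167.0, 7.0], 0.85)]
side roll [([460.0, 203.0, -1.0], 0.88), ([444.0, 105.0, 3.0], 0.74), ([436.0, 28.0, 4.0], 0.59)]
travel [-9.7, -19.4, 2.96] angular [0.01, -0.12, 0.23]
```

```bash
python3 -m creep '[{"hand":1,"travel":[-9.8,-19.4,2],"angular":[0,0,0]},{"hand":1,"travel":[-9.8,-19.4,3],"angular":[0,0,0]},{"hand":1,"travel":[-9.8,-19.4,3],"angular":[0,0,0]},{"hand":1,"travel":[-9.8,-19.4,4],"angular":[0,0,0]},{"hand":1,"travel":[-9.8,-19.4,5],"angular":[0,0,0]},{"hand":1,"travel":[-9.8,-19.4,6],"angular":[0,0,0]},{"hand":1,"travel":[-9.8,-19.4,6],"angular":[0,0,0]},{"hand":1,"travel":[-9.8,-19.4,6],"angular":[0,0,0]},{"hand":1,"travel":[-9.8,-19.4,6],"angular":[0,0,0]}]'
python3 - <<'E'
from h import *
ctrl.get_image("wrist");rd();spots("wrist",["roll"]);print(go([437.5,27,8],0.0))
E
```

```text
clock: 32.9
eef_pos: [439.6, 26.7, 79.8]
tool_rot: [3.142, -0.003, 0.002]
force: [-0.1, 0.9, -0.5]
width: 85.7
32.95 [439.6  26.6  79.9] [ 3.142e+00 -3.000e-03  2.000e-03] F [-0.6  0.3 -1. ] w 85.7
wrist roll [([440.0, 102.0, -0.0], 0.67), ([439.0, 28.0, -1.0], 0.57)]
travel [-0.23, -0.04, 7.19] angular [0.01, -0.16, 0.14]
```

```bash
python3 -m creep '[{"hand":1,"travel":[-0.1,-0.1,3.5],"angular":[0,0,0]},{"hand":1,"travel":[-0.1,-0.1,6],"angular":[0,0,0]},{"hand":1,"travel":[-0.1,-0.1,7.2],"angular":[0,0,0]},{"hand":1,"travel":[-0.1,-0.1,7.2],"angular":[0,0,0]},{"hand":1,"travel":[-0.1,-0.1,7.2],"angular":[0,0,0]},{"hand":0.3,"travel":[-0.1,-0.1,7.2],"angular":[0,0,0]},{"hand":0.3,"travel":[-0.1,-0.1,7.2],"angular":[0,0,0]},{"hand":0.3,"travel":[-0.1,-0.1,7.2],"angular":[0,0,0]},{"hand":0.3,"travel":[-0.1,-0.1,7.2],"angular":[0,0,0]},{"hand":0.3,"travel":[-0.1,-0.1,7.2],"angular":[0,0,0]},{"hand":0.3,"travel":[-0.1,-0.1,4],"angular":[0,0,0]},{"hand":0.3,"travel":[-0.1,-0.1,0],"angular":[0,0,0]},{"hand":0.3,"travel":[-0.1,-0.1,-4],"angular":[0,0,0]},{"hand":0.3,"travel":[-0.1,-0.1,-4],"angular":[0,0,0]},{"hand":0.3,"travel":[-0.1,-0.1,-4],"angular":[0,0,0]}]'
python3 - <<'E'
from h import *
rd();print(go([562,-416,70],0.0),go([520,-100,120]))
E
```

```text
clock: 34.5
eef_pos: [438.9, 27.0, 120.5]
tool_rot: [3.14, -0.005, 0.002]
force: [0.2, 0.3, -0.6]
width: 40.5
34.5 [438.9  27.  120.5] [ 3.14e+00 -5.00e-03  2.00e-03] F [ 0.2  0.3 -0.6] w 40.5
travel [12.21, 44.32, 5.16] angular [0.06, -0.27, 0.1] travel [8.09, 12.72, 0.1]
```

```bash
python3 -m creep '[{"hand":0.3,"travel":[12.2,44.3,0],"angular":[0,0,0]},{"hand":0.3,"travel":[12.2,44.3,0],"angular":[0,0,0]},{"hand":0.3,"travel":[12.2,44.3,0],"angular":[0,0,0]},{"hand":0.3,"travel":[12.2,44.3,0],"angular":[0,0,0]},{"hand":0.3,"travel":[12.2,44.3,0],"angular":[0,0,0]},{"hand":0.3,"travel":[12.2,44.3,0],"angular":[0,0,0]},{"hand":0.3,"travel":[12.2,44.3,0],"angular":[0,0,0]},{"hand":0.3,"travel":[12.2,44.3,0],"angular":[0,0,0]},{"hand":0.3,"travel":[12.2,44.3,0],"angular":[0,0,0]},{"hand":0.3,"travel":[12.2,44.3,0],"angular":[0,0,0]},{"hand":0.3,"travel":[12.2,44.3,3],"angular":[0,0,0]},{"hand":0.3,"travel":[12.2,44.3,5],"angular":[0,0,0]},{"hand":0.3,"travel":[12.2,44.3,5],"angular":[0,0,0]},{"hand":0.3,"travel":[12.2,44.3,5],"angular":[0,0,0]}]'
python3 - <<'E'
from h import *
rd();print(go([562,-416,13],0.0))
ctrl.get_image("scene");spots("scene",["roll","tray_rolls"]);ctrl.get_image("side");spots("side",["roll"])
E
```

```text
clock: 35.9
eef_pos: [561.6, -414.6, 70.6]
tool_rot: [-3.141, -0.003, 0.003]
force: [1.0, 0.6, -0.3]
width: 40.4
35.9 [ 561.6 -414.6   70.6] [-3.141e+00 -3.000e-03  3.000e-03] F [ 1.   0.6 -0.3] w 40.4
travel [0.02, 0.15, 5.76] angular [-0.02, -0.18, 0.19]
scene roll [([440.0, 102.0, 1.0], 0.7), ([463.0, 197.0, 1.0], 0.65), ([625.0, 280.0, 14.0], 0.61), ([561.0, -415.0, 63.0], 0.48)]
scene tray_rolls [([555.0, -360.0, -2.0], 0.78), ([721.0, -102.0, 3.0], 0.53), ([777.0, 103.0, -0.0], 0.22)]
side roll [([445.0, 100.0, -1.0], 0.9), ([459.0, 203.0, -4.0], 0.81)]
```

```bash
python3 -m creep '[{"hand":0.3,"travel":[0,0.1,3],"angular":[0,0,0]},{"hand":0.3,"travel":[0,0.1,5],"angular":[0,0,0]},{"hand":0.3,"travel":[0,0.1,5.7],"angular":[0,0,0]},{"hand":0.3,"travel":[0,0.1,5.8],"angular":[0,0,0]},{"hand":0.3,"travel":[0,0.1,5.8],"angular":[0,0,0]},{"hand":0.3,"travel":[0,0.1,5.8],"angular":[0,0,0]},{"hand":0.75,"travel":[0,0.1,5.8],"angular":[0,0,0]},{"hand":0.75,"travel":[0,0.1,5.8],"angular":[0,0,0]},{"hand":0.75,"travel":[0,0.1,5.8],"angular":[0,0,0]},{"hand":0.75,"travel":[0,0.1,5.8],"angular":[0,0,0]},{"hand":0.75,"travel":[0,0.1,2],"angular":[0,0,0]},{"hand":0.75,"travel":[0,0.1,-3],"angular":[0,0,0]},{"hand":0.75,"travel":[0,0.1,-6],"angular":[0,0,0]},{"hand":0.75,"travel":[0,0.1,-6],"angular":[0,0,0]}]'
python3 - <<'E'
from h import *
rd()
for c in("scene","side"): ctrl.get_image(c);spots(c,["roll"])
print(go([442,102,80],0.0))
E
```

```text
clock: 37.55
eef_pos: [565.3, -417.2, 138.7]
tool_rot: [3.136, -0.014, 0.002]
force: [-0.1, 0.3, 0.0]
width: 63.9
37.55 [ 565.3 -417.2  138.7] [ 3.136e+00 -1.400e-02  2.000e-03] F [-0.1  0.3  0. ] w 63.9
scene roll [([442.0, 101.0, 1.0], 0.75), ([460.0, 200.0, 2.0], 0.62), ([561.0, -417.0, 4.0], 0.47)]
side roll [([446.0, 102.0, -0.0], 0.88), ([565.0, -418.0, 10.0], 0.5)]
travel [-11.83, -51.91, 5.01] angular [0.1, -0.22, 0.11]
```

```bash
python3 -m creep '[{"hand":1,"travel":[-11.8,-51.9,1],"angular":[0,0,0]},{"hand":1,"travel":[-11.8,-51.9,1],"angular":[0,0,0]},{"hand":1,"travel":[-11.8,-51.9,1],"angular":[0,0,0]},{"hand":1,"travel":[-11.8,-51.9,1],"angular":[0,0,0]},{"hand":1,"travel":[-11.8,-51.9,1],"angular":[0,0,0]},{"hand":1,"travel":[-11.8,-51.9,1],"angular":[0,0,0]},{"hand":1,"travel":[-11.8,-51.9,1],"angular":[0,0,0]},{"hand":1,"travel":[-11.8,-51.9,1],"angular":[0,0,0]},{"hand":1,"travel":[-11.8,-51.9,1],"angular":[0,0,0]},{"hand":1,"travel":[-11.8,-51.9,1],"angular":[0,0,0]},{"hand":1,"travel":[-11.8,-51.9,1],"angular":[0,0,0]},{"hand":1,"travel":[-11.8,-51.9,4],"angular":[0,0,0]},{"hand":1,"travel":[-11.8,-51.9,5],"angular":[0,0,0]},{"hand":1,"travel":[-11.8,-51.9,5],"angular":[0,0,0]},{"hand":1,"travel":[-11.8,-51.9,5],"angular":[0,0,0]}]'
python3 - <<'E'
from h import *
ctrl.get_image("wrist");rd();spots("wrist",["roll"]);print(go([442,102,8],0.0))
E
```

```text
clock: 39.25
eef_pos: [442.1, 101.1, 79.8]
tool_rot: [3.14, -0.002, 0.001]
force: [0.1, 0.4, -0.1]
width: 85.1
39.3 [442.5 101.2  80.3] [ 3.14  -0.004  0.   ] F [ 0.8 -0.1 -0.3] w 85.6
wrist roll [([462.0, 199.0, -0.0], 0.87), ([438.0, 102.0, -1.0], 0.63)]
travel [-0.11, -0.08, 7.25] angular [0.08, -0.25, 0.01]
```

```bash
python3 -m creep '[{"hand":1,"travel":[-0.1,-0.1,3.5],"angular":[0,0,0]},{"hand":1,"travel":[-0.1,-0.1,6],"angular":[0,0,0]},{"hand":1,"travel":[-0.1,-0.1,7.2],"angular":[0,0,0]},{"hand":1,"travel":[-0.1,-0.1,7.2],"angular":[0,0,0]},{"hand":1,"travel":[-0.1,-0.1,7.2],"angular":[0,0,0]},{"hand":0.3,"travel":[-0.1,-0.1,7.2],"angular":[0,0,0]},{"hand":0.3,"travel":[-0.1,-0.1,7.2],"angular":[0,0,0]},{"hand":0.3,"travel":[-0.1,-0.1,7.2],"angular":[0,0,0]},{"hand":0.3,"travel":[-0.1,-0.1,7.2],"angular":[0,0,0]},{"hand":0.3,"travel":[-0.1,-0.1,7.2],"angular":[0,0,0]},{"hand":0.3,"travel":[-0.1,-0.1,4],"angular":[0,0,0]},{"hand":0.3,"travel":[-0.1,-0.1,0],"angular":[0,0,0]},{"hand":0.3,"travel":[-0.1,-0.1,-4],"angular":[0,0,0]},{"hand":0.3,"travel":[-0.1,-0.1,-4],"angular":[0,0,0]},{"hand":0.3,"travel":[-0.1,-0.1,-4],"angular":[0,0,0]}]'
python3 - <<'E'
from h import *
rd();print(go([557,-357,70],0.0))
E
```

```text
clock: 40.85
eef_pos: [442.0, 102.0, 121.1]
tool_rot: [3.14, -0.006, -0.0]
force: [0.7, -0.5, -1.6]
width: 40.4
40.85 [442.  102.  121.1] [ 3.14  -0.006 -0.   ] F [ 0.7 -0.5 -1.6] w 40.4
travel [11.48, 45.88, 5.28] angular [0.11, -0.36, -0.02]
```

```bash
python3 -m creep '[{"hand":0.3,"travel":[11.5,45.9,0],"angular":[0,0,0]},{"hand":0.3,"travel":[11.5,45.9,0],"angular":[0,0,0]},{"hand":0.3,"travel":[11.5,45.9,0],"angular":[0,0,0]},{"hand":0.3,"travel":[11.5,45.9,0],"angular":[0,0,0]},{"hand":0.3,"travel":[11.5,45.9,0],"angular":[0,0,0]},{"hand":0.3,"travel":[11.5,45.9,0],"angular":[0,0,0]},{"hand":0.3,"travel":[11.5,45.9,0],"angular":[0,0,0]},{"hand":0.3,"travel":[11.5,45.9,0],"angular":[0,0,0]},{"hand":0.3,"travel":[11.5,45.9,0],"angular":[0,0,0]},{"hand":0.3,"travel":[11.5,45.9,0],"angular":[0,0,0]},{"hand":0.3,"travel":[11.5,45.9,3],"angular":[0,0,0]},{"hand":0.3,"travel":[11.5,45.9,5],"angular":[0.1,-0.4,0]},{"hand":0.3,"travel":[11.5,45.9,5],"angular":[0.1,-0.4,0]},{"hand":0.3,"travel":[11.5,45.9,5],"angular":[0.1,-0.4,0]},{"hand":0.3,"travel":[11.5,45.9,5],"angular":[0.1,-0.4,0]}]'
python3 - <<'E'
from h import *
rd();print(go([557,-357,12.5],0.0))
E
```

```text
clock: 42.35
eef_pos: [558.0, -356.3, 73.6]
tool_rot: [3.141, -0.0, 0.001]
force: [0.7, -0.4, -0.7]
width: 40.7
42.35 [ 558.  -356.3   73.6] [ 3.141e+00 -0.000e+00  1.000e-03] F [ 0.7 -0.4 -0.7] w 40.7
travel [-0.1, 0.07, 6.11] angular [0.02, -0.03, 0.07]
```

```bash
python3 -m creep '[{"hand":0.3,"travel":[0,0.1,3],"angular":[0,0,0]},{"hand":0.3,"travel":[0,0.1,5.3],"angular":[0,0,0]},{"hand":0.3,"travel":[0,0.1,6],"angular":[0,0,0]},{"hand":0.3,"travel":[0,0.1,6.1],"angular":[0,0,0]},{"hand":0.3,"travel":[0,0.1,6.1],"angular":[0,0,0]},{"hand":0.3,"travel":[0,0.1,6.1],"angular":[0,0,0]},{"hand":0.75,"travel":[0,0.1,6.1],"angular":[0,0,0]},{"hand":0.75,"travel":[0,0.1,6.1],"angular":[0,0,0]},{"hand":0.75,"travel":[0,0.1,6.1],"angular":[0,0,0]},{"hand":0.75,"travel":[0,0.1,6.1],"angular":[0,0,0]},{"hand":0.75,"travel":[0,0.1,2],"angular":[0,0,0]},{"hand":0.75,"travel":[0,0.1,-3],"angular":[0,0,0]},{"hand":0.75,"travel":[0,0.1,-6],"angular":[0,0,0]},{"hand":0.75,"travel":[0,0.1,-6],"angular":[0,0,0]},{"hand":0.75,"travel":[0,0.1,-6],"angular":[0,0,0]}]'
python3 - <<'E'
from h import *
rd()
for c in("scene","side"): ctrl.get_image(c);spots(c,["roll"])
print(go([461,200,80],0.0))
E
```

```text
clock: 43.85
eef_pos: [558.1, -357.6, 134.1]
tool_rot: [3.14, -0.001, 0.001]
force: [-0.2, -0.1, 0.5]
width: 64.1
43.85 [ 558.1 -357.6  134.1] [ 3.14e+00 -1.00e-03  1.00e-03] F [-0.2 -0.1  0.5] w 64.1
scene roll [([553.0, -356.0, 6.0], 0.62), ([463.0, 201.0, -1.0], 0.59), ([554.0, -358.0, 2.0], 0.56), ([564.0, -418.0, 6.0], 0.48)]
side roll [([560.0, -357.0, 1.0], 0.68), ([562.0, -418.0, 12.0], 0.61), ([558.0, -356.0, 6.0], 0.17)]
travel [-9.52, -55.72, 5.26] angular [-0.05, 0.11, 0.07]
```

```bash
python3 -m creep '[{"hand":1,"travel":[-9.5,-55.7,1],"angular":[0,0,0]},{"hand":1,"travel":[-9.5,-55.7,1],"angular":[0,0,0]},{"hand":1,"travel":[-9.5,-55.7,1],"angular":[0,0,0]},{"hand":1,"travel":[-9.5,-55.7,1],"angular":[0,0,0]},{"hand":1,"travel":[-9.5,-55.7,1],"angular":[0,0,0]},{"hand":1,"travel":[-9.5,-55.7,1],"angular":[0,0,0]},{"hand":1,"travel":[-9.5,-55.7,1],"angular":[0,0,0]},{"hand":1,"travel":[-9.5,-55.7,1],"angular":[0,0,0]},{"hand":1,"travel":[-9.5,-55.7,1],"angular":[0,0,0]},{"hand":1,"travel":[-9.5,-55.7,1],"angular":[0,0,0]},{"hand":1,"travel":[-9.5,-55.7,1],"angular":[0,0,0]},{"hand":1,"travel":[-9.5,-55.7,1],"angular":[0,0,0]},{"hand":1,"travel":[-9.5,-55.7,4],"angular":[0,0,0]},{"hand":1,"travel":[-9.5,-55.7,5],"angular":[0,0,0]},{"hand":1,"travel":[-9.5,-55.7,5],"angular":[0,0,0]},{"hand":1,"travel":[-9.5,-55.7,5],"angular":[0,0,0]}]'
python3 - <<'E'
from h import *
ctrl.get_image("wrist");rd();spots("wrist",["roll"]);ctrl.get_image("side");spots("side",["roll"]);print(go([461,200,8],0.0))
E
```

```text
clock: 45.65
eef_pos: [461.2, 199.3, 82.6]
tool_rot: [-3.141, 0.003, 0.0]
force: [0.0, -0.3, 1.0]
width: 85.5
45.7 [461.5 199.5  83. ] [-3.14e+00  2.00e-03  0.00e+00] F [ 0.   0.1 -1. ] w 85.6
wrist roll [([463.0, 199.0, 1.0], 0.69)]
side roll [([459.0, 202.0, -1.0], 0.68), ([562.0, -419.0, 12.0], 0.51), ([563.0, -355.0, 1.0], 0.5)]
travel [-0.07, -0.03, 7.53] angular [-0.07, 0.05, 0.02]
```

```bash
python3 -m creep '[{"hand":1,"travel":[0,-0.1,3.5],"angular":[0,0,0]},{"hand":1,"travel":[0,-0.1,6],"angular":[0,0,0]},{"hand":1,"travel":[0,-0.1,7.5],"angular":[0,0,0]},{"hand":1,"travel":[0,-0.1,7.5],"angular":[0,0,0]},{"hand":1,"travel":[0,-0.1,7.5],"angular":[0,0,0]},{"hand":0.3,"travel":[0,-0.1,7.5],"angular":[0,0,0]},{"hand":0.3,"travel":[0,-0.1,7.5],"angular":[0,0,0]},{"hand":0.3,"travel":[0,-0.1,7.5],"angular":[0,0,0]},{"hand":0.3,"travel":[0,-0.1,7.5],"angular":[0,0,0]},{"hand":0.3,"travel":[0,-0.1,7.5],"angular":[0,0,0]},{"hand":0.3,"travel":[0,-0.1,4],"angular":[0,0,0]},{"hand":0.3,"travel":[0,-0.1,0],"angular":[0,0,0]},{"hand":0.3,"travel":[0,-0.1,-4],"angular":[0,0,0]},{"hand":0.3,"travel":[0,-0.1,-4],"angular":[0,0,0]},{"hand":0.3,"travel":[0,-0.1,-4],"angular":[0,0,0]}]'
python3 - <<'E'
from h import *
rd();print(go([552,-296,70],0.0))
E
```

```text
clock: 47.35
eef_pos: [462.3, 200.3, 124.1]
tool_rot: [-3.14, -0.001, -0.0]
force: [-0.2, -0.7, -1.7]
width: 40.9
47.35 [462.3 200.3 124.1] [-3.14e+00 -1.00e-03 -0.00e+00] F [-0.2 -0.7 -1.7] w 40.9
travel [8.97, 49.64, 5.36] angular [-0.07, -0.07, -0.02]
```

```bash
python3 -m creep '[{"hand":0.3,"travel":[9,49.6,0],"angular":[0,0,0]},{"hand":0.3,"travel":[9,49.6,0],"angular":[0,0,0]},{"hand":0.3,"travel":[9,49.6,0],"angular":[0,0,0]},{"hand":0.3,"travel":[9,49.6,0],"angular":[0,0,0]},{"hand":0.3,"travel":[9,49.6,0],"angular":[0,0,0]},{"hand":0.3,"travel":[9,49.6,0],"angular":[0,0,0]},{"hand":0.3,"travel":[9,49.6,0],"angular":[0,0,0]},{"hand":0.3,"travel":[9,49.6,0],"angular":[0,0,0]},{"hand":0.3,"travel":[9,49.6,0],"angular":[0,0,0]},{"hand":0.3,"travel":[9,49.6,0],"angular":[0,0,0]},{"hand":0.3,"travel":[9,49.6,0],"angular":[0,0,0]},{"hand":0.3,"travel":[9,49.6,3],"angular":[0,0,0]},{"hand":0.3,"travel":[9,49.6,5],"angular":[0,0,0]},{"hand":0.3,"travel":[9,49.6,5],"angular":[0,0,0]},{"hand":0.3,"travel":[9,49.6,5],"angular":[0,0,0]},{"hand":0.3,"travel":[9,49.6,5],"angular":[0,0,0]}]'
python3 - <<'E'
from h import *
rd();print(go([552,-296,12.5],0.0))
E
```

```text
clock: 48.95
eef_pos: [553.1, -295.0, 74.5]
tool_rot: [-3.14, -0.002, 0.001]
force: [-0.3, 0.1, -1.1]
width: 40.9
48.95 [ 553.1 -295.    74.5] [-3.14e+00 -2.00e-03  1.00e-03] F [-0.3  0.1 -1.1] w 40.9
travel [-0.12, 0.11, 6.19] angular [-0.07, -0.14, 0.05]
```

```bash
python3 -m creep '[{"hand":0.3,"travel":[0,0.1,3],"angular":[0,0,0]},{"hand":0.3,"travel":[0,0.1,5.3],"angular":[0,0,0]},{"hand":0.3,"travel":[0,0.1,6],"angular":[0,0,0]},{"hand":0.3,"travel":[0,0.1,6.15],"angular":[0,0,0]},{"hand":0.3,"travel":[0,0.1,6.15],"angular":[0,0,0]},{"hand":0.3,"travel":[0,0.1,6.15],"angular":[0,0,0]},{"hand":0.75,"travel":[0,0.1,6.15],"angular":[0,0,0]},{"hand":0.75,"travel":[0,0.1,6.15],"angular":[0,0,0]},{"hand":0.75,"travel":[0,0.1,6.15],"angular":[0,0,0]},{"hand":0.75,"travel":[0,0.1,6.15],"angular":[0,0,0]},{"hand":0.75,"travel":[0,0.1,2],"angular":[0,0,0]},{"hand":0.75,"travel":[0,0.1,-3],"angular":[0,0,0]},{"hand":0.75,"travel":[0,-3,-8],"angular":[0,0,0]},{"hand":0.75,"travel":[-5,-14,-12],"angular":[0,0,0]},{"hand":0.75,"travel":[-5,-25,-18],"angular":[0,0,0]},{"hand":0.75,"travel":[-5,-25,-18],"angular":[0,0,0]},{"hand":0.75,"travel":[-5,-25,-18],"angular":[0,0,0]},{"hand":0.75,"travel":[-5,-25,-18],"angular":[0,0,0]}]'
python3 - <<'E'
from h import *
rd();fs=[]
for c in("scene","side"): fs.append(ctrl.get_image(c)["frame"]);spots(c,["roll","sleeve_short","tool","stand","knob_grip","tape","pen_cup","carton"])
cv2.imwrite("pics/f10.png",np.hstack([cv2.resize(fs[0][80:320,150:500],(400,274),interpolation=cv2.INTER_CUBIC),cv2.resize(fs[1][100:380,180:500],(400,274))])[:,:,::-1])
E
```

```text
clock: 50.75
eef_pos: [502.5, -48.2, 253.2]
tool_rot: [-3.141, -0.003, 0.001]
force: [1.5, -0.0, 1.2]
width: 64.0
50.75 [502.5 -48.2 253.2] [-3.141e+00 -3.000e-03  1.000e-03] F [ 1.5 -0.   1.2] w 64.0
scene roll [([564.0, -414.0, 6.0], 0.75), ([560.0, -298.0, 3.0], 0.6), ([557.0, -357.0, 3.0], 0.5)]
scene sleeve_short [([539.0, -172.0, 1.0], 0.92)]
scene tool [([805.0, 260.0, 26.0], 0.98), ([708.0, 389.0, 28.0], 0.87), ([734.0, 253.0, 30.0], 0.83), ([744.0, 418.0, 25.0], 0.82), ([622.0, 279.0, 12.0], 0.57), ([540.0, -166.0, 2.0], 0.52)]
scene stand [([619.0, 277.0, 1.0], 0.84), ([552.0, -357.0, 0.0], 0.22)]
scene knob_grip [([461.0, 353.0, 83.0], 0.7)]
scene tape [([723.0, -99.0, 2.0], 0.69)]
scene pen_cup [([608.0, 412.0, -1.0], 0.94)]
scene carton [([776.0, 104.0, -3.0], 0.6)]
side roll [([552.0, -296.0, -0.0], 0.79), ([562.0, -417.0, 10.0], 0.61), ([566.0, -356.0, 2.0], 0.47)]
side sleeve_short [([540.0, -170.0, 6.0], 0.66), ([622.0, 281.0, 9.0], 0.44)]
side tool [([622.0, 282.0, 9.0], 0.86), ([730.0, 250.0, 24.0], 0.84), ([739.0, 419.0, 28.0], 0.68)]
side stand [([624.0, 285.0, -2.0], 0.92), ([774.0, 111.0, -2.0], 0.59)]
side knob_grip [([465.0, 358.0, 83.0], 0.66)]
side tape [([721.0, -100.0, -3.0], 0.67), ([551.0, -276.0, 0.0], 0.45), ([622.0, 286.0, -4.0], 0.42)]
side pen_cup [([607.0, 414.0, -0.0], 0.66)]
side carton [([774.0, 110.0, -3.0], 0.87)]
```

View pics/f10.png

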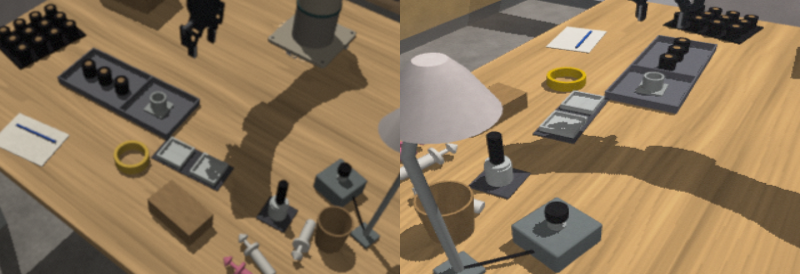

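The picture shows the sleeve upright in the small compartment at (157,102), three rolls in the large one at (88–122,66–84), and the tool upright in its stand at (282,195). The bystanders haven't moved. Handing in.

```bash
python3 -c "
from cell import ctrl
print(ctrl.finish_job())"
```

```text
the job is handed in; nothing more can be done
None
```

The job is handed in at about 51 s on the robot's clock; it reports no verdict, so the points below are from my own readings.

- **Lamp:** I pulled the knob up about 12.5 mm, with 4 N of spring force reading, held it, then lowered and released it. The last pictures show the knob back at its rest height.
- **Deburring:** Only the short sleeve was there. I laid the blade on the near edge and ran it counterclockwise once round, with the tool upright. At the four stops the force on the tool read about 1.2 to 2.3 N, against the 15 N limit. The first touchdown was about 5 mm off in y because the arm was still settling. I centred it and held there before starting round.
- **Packing:** The tool is back upright in its stand. The sleeve is in the small compartment and all three rolls are in the large one.
- **Last checks:** Both cameras show every packed item upright in its compartment. The tape, cup and carton read the same as at the start, within the networks' few millimetres of noise. The networks spread by up to about 9 mm on single objects, such as a roll at x 552 against 560, which is well inside the compartment limits.

I could not read the blade contact force or the knob's position directly. Those two are judged from the wrist force and the pictures.

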